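# Ready the watch-parts washer: swap the bayonet filter and block the tray

## Task

Get the watch-parts washer ready for a run: unlock the used filter cartridge from the port and stand it upright in the steel dish, then push the fresh cartridge from the bench down into the port and twist it a quarter turn clockwise (seen from above) until it is locked. Also stand a foam brick upright, steel foot down, in every empty gap of the washer tray, down on its floor, so that the parts tins cannot shift about; leave the tins in their places, and leave any brick that is left over. Do not disturb the screwdriver stand, the glass jar or the blue tin.

Things in the scene. Friction and masses are not known exactly. Their poses are not given: they have to be found in the camera images.
- washer: fixed shaking parts washer, a grey base 94 (its x) x 222 (its y) mm carrying a long open steel tray; origin under its centre at bench height. The tray's floor is 30 mm above the bench, inside 56 (x) x 190 (y) mm, rim 20 mm above the floor, walls 4 mm. The tray has room for five pieces in one row along y, without dividers; stands left or right of the dish.
- place0 (a point): point on the tray floor at the centre of place 0 of the row of five (spaced 38 mm along the washer's y, place 0 at the -y end); axes as the washer's
- place1 (a point): point on the tray floor at the centre of place 1 of the row of five (spaced 38 mm along the washer's y, place 0 at the -y end); axes as the washer's
- place2 (a point): point on the tray floor at the centre of place 2 of the row of five (spaced 38 mm along the washer's y, place 0 at the -y end); axes as the washer's
- place3 (a point): point on the tray floor at the centre of place 3 of the row of five (spaced 38 mm along the washer's y, place 0 at the -y end); axes as the washer's
- place4 (a point): point on the tray floor at the centre of place 4 of the row of five (spaced 38 mm along the washer's y, place 0 at the -y end); axes as the washer's
- tin0: low aluminium parts tin, 50 (its x) x 35 (its y) x 30 mm tall, 90 g; origin at the centre of its underside. If present it stands in the washer tray at place 0; if absent, place 0 is an empty gap.
- tin1: low aluminium parts tin, 50 (its x) x 35 (its y) x 30 mm tall, 90 g; origin at the centre of its underside. If present it stands in the washer tray at place 1; if absent, place 1 is an empty gap.
- tin2: low aluminium parts tin, 50 (its x) x 35 (its y) x 30 mm tall, 90 g; origin at the centre of its underside. If present it stands in the washer tray at place 2; if absent, place 2 is an empty gap.
- tin3: low aluminium parts tin, 50 (its x) x 35 (its y) x 30 mm tall, 90 g; origin at the centre of its underside. If present it stands in the washer tray at place 3; if absent, place 3 is an empty gap.
- tin4: low aluminium parts tin, 50 (its x) x 35 (its y) x 30 mm tall, 90 g; origin at the centre of its underside. If present it stands in the washer tray at place 4; if absent, place 4 is an empty gap.
- block0: hard foam blocking brick, grey, 50 (its x) x 35 (its y) x 54 mm tall, 140 g, its lowest 8 mm a steel foot that keeps it down in the wash (foot downward), standing loose on the bench at the start; origin at the centre of its underside. Four alike; one may be left over.
- block1: hard foam blocking brick, grey, 50 (its x) x 35 (its y) x 54 mm tall, 140 g, its lowest 8 mm a steel foot that keeps it down in the wash (foot downward), standing loose on the bench at the start; origin at the centre of its underside. Four alike; one may be left over.
- block2: hard foam blocking brick, grey, 50 (its x) x 35 (its y) x 54 mm tall, 140 g, its lowest 8 mm a steel foot that keeps it down in the wash (foot downward), standing loose on the bench at the start; origin at the centre of its underside. Four alike; one may be left over.
- block3: hard foam blocking brick, grey, 50 (its x) x 35 (its y) x 54 mm tall, 140 g, its lowest 8 mm a steel foot that keeps it down in the wash (foot downward), standing loose on the bench at the start; origin at the centre of its underside. Four alike; one may be left over.
- port: fixed filter port, a grey square housing 108 mm wide, up to 34 mm tall, with an aluminium bayonet socket on its vertical axis, bore 53 mm wide; origin at bench height on that axis. An 8 mm thick roof (underside 26 mm, top 34 mm above the bench) covers the lug channels, which run from each notch clockwise (seen from above) to a stop.
- lock (a point): point on the roof above a locked lug, on the port's +x side, 29 mm from the axis (black dots mark +x and -x). The lug notches, 16 mm wide, are on the +y and -y sides: to enter, cartridge x lies along port y. Lugs pass under the roof when the cartridge's underside is below 14 mm. Turned about 82 degrees clockwise they meet stops, cartridge x then 8 degrees short of port x.
- plunger (a joint): sprung plunger in the port, m: -0.010 fully up (its top 24 mm above the bench), 0 with a locked cartridge (14 mm), +0.004 bottomed (10 mm). It pushes the cartridge up with about 3 N when up, 7 N at 0, 9 N bottomed, and holds a locked one against the roof. Turned back counter-clockwise to the notches, the cartridge springs up by 10 mm.
- used: White filter cartridge, 160 g: round body 48 mm across, 40 mm tall, with a flat grip wing on top 44 (along its x) x 16 (y) x 30 mm tall. Two lugs, along +x and -x, reach 31 mm from the axis, 10 mm wide, 6 to 12 mm above the underside. Origin: centre of the underside, z up; a half turn makes no difference. Starts locked in the port.
- fresh: White filter cartridge, 160 g: round body 48 mm across, 40 mm tall, with a flat grip wing on top 44 (along its x) x 16 (y) x 30 mm tall. Two lugs, along +x and -x, reach 31 mm from the axis, 10 mm wide, 6 to 12 mm above the underside. Origin: centre of the underside, z up; a half turn makes no difference. Starts standing on the bench.
- dish: fixed square steel dish 110 x 110 mm, 22 mm tall, walls 4 mm and floor 4 mm thick, between washer and port; origin under its centre at bench height.
- stand: bystander: round screwdriver stand, 77 mm across, 120 mm tall with its screwdrivers; origin at the centre of its underside
- jar: bystander: small glass jar, 48 mm across, 36 mm tall; origin at the centre of its underside
- putty_tin: bystander: blue round tin, 68 mm across, 30 mm tall; origin at the centre of its underside
Things that resemble listed ones, but are neither listed nor needed, are in the scene too. What is shaped like the block1 but pink is not meant.

How it is judged:
By the outcome, as a careful person would: the job done as asked, in the order asked, and still so for the second after the job is handed in, with the robot touching nothing.
Of tin0, tin1, tin2, tin3, tin4 only 1 to 2 are there at a start; the rules pass over those that are not, and their reading is None.
At some moment in a run one of block0, block1, block2, block3 may be knocked a few centimetres aside while the robot is not near it.
It also fails if it takes over 210 s, if anything falls off the work surface, if the arm or the gripper's body presses on something with over 40 N, if the wrist force passes 120 N, or if a joint passes its speed limit or range.

## Robot

A 6-joint arm with a two-finger parallel gripper is mounted at the origin on the work surface. World frame = base frame: x ahead of the robot, y to its left, z up, the work surface at z = 0. Lengths are in m, angles in rad, forces in N, time in s.
With the tool pointing down it reaches from about 0.25 to 0.725 m from the base axis. Payload 4 kg.
Tool frame: the origin (TCP) lies on the centre line of the jaws, within the pads' length; the fingertips stand 17 mm ahead of it and the grasp point (between the pads) lies 2 mm behind it; z points along the fingers, y is the line along which they close (so a half turn about z gives the same grasp; the last joint's range is limited). The gripper opens to 85 mm and grips with 20 to 120 N. Pads are 22 mm wide; open, the fingers measure 114 mm over their backs; the gripper's body (76 mm by 85 mm) begins 54 mm behind the grasp point. The pads swing forward as they close: fully open they stand 13 mm farther back than shut.
Start: joints at [1.326, 0.241, 0.005, 1.335, 0, 1.571], TCP at [0.121, 0.485, 0.248] pointing down, gripper open.
Joint ranges: [-2.72, 2.72], [-1.05, 1.87], [-1.09, 1.28], [-1.99, 2.15], [-1.42, 1.44], [-3.14, 3.14]. Speed limits (rad/s): [2.79, 2.79, 3.14, 3.14, 3.14, 3.14].

## Interface

Orientations are given as a unit quaternion [x, y, z, w].
In Python, from workcell import bot, camera, get_calibration gives the robot as it stands.
- The arm moves only by the tool apply_moves, never from a script. Its argument "steps" is a list of rows, each a list of 3 entries, a list of its own where there are three numbers: the shift along the tool's x, y, z as a fraction of full scale, then the turn, a rotation vector about the tool's x, y, z as a fraction of full scale, then the opening, from 0 (shut) to 1 (fully open). A call has exactly 8 rows; each row shifts and turns the commanded pose from where the row before left it, along the tool's axes as they then stand; what a row does not reach is not made up. Full scale, the value 1, is 20 cm for a shift and pi rad for a turn. A row lasts 1/12 s, in which the tool goes at most 41.7 mm and 7.16 degrees, less where a joint would pass 70% of its speed; a pose out of reach is approached as far as the arm can. A call with a number of a shift or a turn outside -1 to 1 is refused whole. A call with a gripper value outside its range is refused whole. The fingers move at their own pace and stop on an object; the grip force is fixed at half the most. Time passes only in rows, so rows that do not move let the fingers close, or fill a call up. It gives the time, the measured TCP pose, the force, the opening and the grip force at its end, in the units of the state.
- bot.get_obs(): the state, without advancing time (a new reading comes with each control period).
- camera(name): name is "scene" or "top" or "wrist"; returns (picture, depth): 480x640x3 uint8, red, green, blue; 480x640 float32, m along the optical axis (not along the pixel's ray), 0 where there is no reading.
- get_calibration(name): a dict with "fov_y" (degrees; the focal length in pixels is half the picture's height over the tangent of half this angle, whatever the lens; pixels are square), "cx", "cy" (the principal point, pixels), "rvec" (rotation vector, rad) and "tvec" (3), from world to camera coordinates, as OpenCV has them. Camera axes: x right, y down, z forward; pixel columns grow to the right and rows downward; lengths in m; the calibration is good to about 2 mm. A picture is of the moment at which its call begins: read the wrist's pose just before it. get_calibration takes no time and is no camera call; for the wrist camera it gives the pose at the moment of the call.
- bot.job_done(): hands the job in; it is judged then, once.
The state is a dict: "clock": time; "joint_pos": joint angles; "joint_vel": joint speeds; "tau": joint torques, N m; "eef_pos": TCP position; "tool_rot": TCP orientation; "ft_force": force on the tool from outside, world axes, zero at the start; "ft_torque": the same for the moment, N m; "grip_width": finger opening in m; "grasp_force": force on a finger pad.
Only numpy, scipy, OpenCV 4.12 (cv2) and the standard library are available. Lean on these libraries where they do the work, as an engineer would, in place of code of your own. Each camera call takes 0.05 s, during which the arm holds its last target. There are 200 camera calls.

## Working session

There is one attempt and no reset: what is moved stays moved. The work goes in short steps, Python scripts to look and compute and a tool call to move; the robot and the scene stay as the last step left them, time stands still between calls to the robot, and variables do not carry over. Pictures are saved under pics/ and viewed, at most 14 in all, crops included, and the job is handed in when it is done.

Besides the shell and the picture viewer there is one more tool, called after "Emit:" by a JSON object that holds its "name" and its "arguments". apply_moves: Moves the arm, as the interface text tells. Its arguments: {"type":"object","properties":{"steps":{"type":"array"}},"required":["steps"]}

```bash
mkdir -p pics; cat > h.py <<'E'
import numpy as np, cv2
from workcell import bot, camera, get_calibration
from scipy.spatial.transform import Rotation as R
def cal(n):
    c=get_calibration(n); f=240/np.tan(np.radians(c["fov_y"])/2)
    return f,c["cx"],c["cy"],cv2.Rodrigues(np.array(c["rvec"],float))[0],np.array(c["tvec"],float).ravel()
def snap(n,fn=None):
    k=cal(n); p,d=camera(n)
    if fn: cv2.imwrite("pics/"+fn,p[:,:,::-1])
    return p,d,k
def cloud(d,k):
    f,cx,cy,Rm,t=k; v,u=np.mgrid[:480,:640]
    P=np.stack([(u-cx)/f*d,(v-cy)/f*d,d],-1)
    return (P-t)@Rm
def ray(u,v,z,k):
    f,cx,cy,Rm,t=k; c=-Rm.T@t; r=Rm.T@np.array([(u-cx)/f,(v-cy)/f,1]); return c+r*(z-c[2])/r[2]
def proj(X,k):
    f,cx,cy,Rm,t=k; p=Rm@np.array(X,float)+t; return p[:2]/p[2]*f+[cx,cy]
E
python3 - <<'E'
from h import *
o=bot.get_obs(); print({k:np.round(v,3) for k,v in o.items()})
for n in("top","scene"):
    p,d,k=snap(n,n+"0.png"); np.savez(n+"0.npz",p=p,d=d); print(n,k, get_calibration(n))
print(get_calibration("wrist"))
E
```

```text
{'clock': np.float64(0.0), 'joint_pos': array([1.326, 0.241, 0.004, 1.335, 0.   , 1.571]), 'joint_vel': array([ 0.001, -0.002, -0.001, -0.   , -0.   , -0.001]), 'tau': array([-1.0000e-03, -3.7232e+01,  2.5241e+01,  1.7000e-02, -0.0000e+00,
       -0.0000e+00]), 'eef_pos': array([0.121, 0.484, 0.247]), 'tool_rot': array([ 0.122,  0.993, -0.001, -0.   ]), 'ft_force': array([0.099, 0.343, 0.7  ]), 'ft_torque': array([-0.02 , -0.005, -0.024]), 'grasp_force': np.float64(0.0), 'grip_width': np.float64(0.086)}
top (np.float64(497.709970968235), 318.1800171317134, 243.20618485204164, array([[-5.07508816e-04, -9.99719938e-01, -2.36598531e-02],
       [-9.87900744e-01,  4.17055584e-03, -1.55031372e-01],
       [ 1.55086628e-01,  2.32949067e-02, -9.87626187e-01]]), array([0.00448426, 0.53415224, 0.81579317])) {'fov_y': 51.487523892599064, 'cx': 318.1800171317134, 'cy': 243.20618485204164, 'rvec': array([ 2.12699651, -2.1320085 ,  0.14097408]), 'tvec': array([0.00448426, 0.53415224, 0.81579317])}
scene (np.float64(549.7110889910882), 330.1668324994995, 240.4894461568916, array([[ 0.02615696,  0.99951208, -0.017071  ],
       [ 0.5327585 , -0.02838769, -0.84579106],
       [-0.84586299,  0.0130286 , -0.53324109]]), array([-0.00885126, -0.23890738,  1.60553633])) {'fov_y': 47.171487190584635, 'cx': 330.1668324994995, 'cy': 240.4894461568916, 'rvec': array([ 1.6392525 ,  1.58193786, -0.89090528]), 'tvec': array([-0.00885126, -0.23890738,  1.60553633])}
{'fov_y': 65.60821923380658, 'cx': 320.5924734830576, 'cy': 237.758945759652, 'rvec': array([-2.25769442, -1.76372317, -0.29194509]), 'tvec': array([-0.49991479, -0.04219724,  0.38203771])}
```

View pics/top0.png

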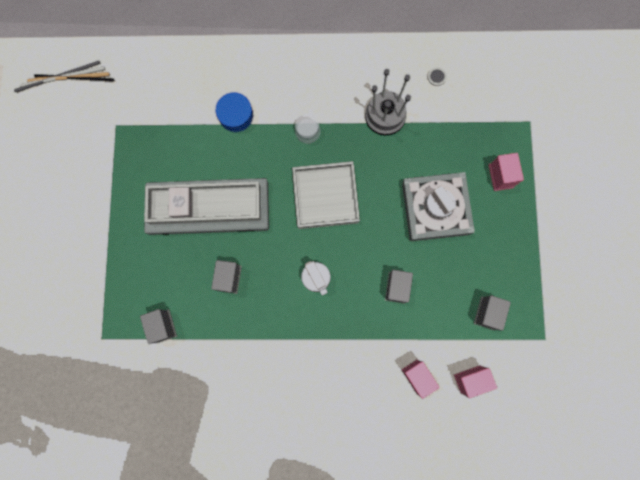

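View pics/scene0.png

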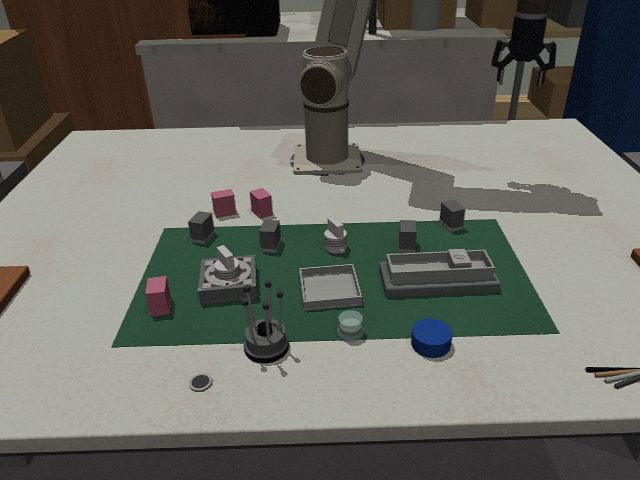

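The top view shows the washer at (206,207) with a single tin near (179,202). The dish is at (326,195) and the port with the used cartridge at (438,206). The fresh cartridge is at (316,277). The grey bricks are at (225,277), (157,326), (400,286) and (494,313), and the pink ones are decoys.

```bash
python3 - <<'E'
from h import *
k=cal("top"); a=np.load("top0.npz"); P=cloud(a["d"],k); p=a["p"]
def top(name,u,v,r,z0,z1):
    m=np.zeros((480,640),bool); m[v-r:v+r,u-r:u+r]=True
    m&=(P[...,2]>z0)&(P[...,2]<z1)
    X=P[m]; 
    if len(X)<8: print(name,len(X));return
    b=cv2.minAreaRect((X[:,:2]*1000).astype(np.float32))
    print(name,len(X),"med",np.round(np.median(X,0),4),"rect c",np.round(b[0],1),"sz",np.round(b[1],1),"ang",round(b[2],1),'rgb',p[m].mean(0).round())
for n,u,v in[("bA",225,277),("bB",157,326),("bC",400,286),("bD",494,313)]: top(n,u,v,25,.046,.062)
top("freshwing",316,277,25,.058,.08); top("freshbody",316,277,25,.032,.048)
top("usedwing",438,206,25,.07,.1); top("usedbody",438,206,25,.045,.06)
top("port",438,206,45,.027,.04)
top("dishrim",326,195,45,.016,.027); top("dishfloor",326,195,45,.001,.012)
top("tin",179,202,20,.054,.07); top("tray",206,207,75,.043,.053);top("floor",206,207,75,.024,.036)
top("jar",307,128,20,.03,.045);top("stand",386,110,50,.05,.14);top("putty",234,110,25,.025,.04)
print(P[240:245,30:35,2], P[330,200],P[240,300])
E
```

```text
bA 624 med [0.477  0.1621 0.0535] rect c [477.1 162.7] sz [35.7 49.9] ang 82.3 rgb [126. 125. 125.]
bB 655 med [0.392  0.2763 0.0535] rect c [393.  277.6] sz [50.2 35.7] ang 19.3 rgb [123. 122. 122.]
bC 641 med [ 0.4594 -0.1339  0.0535] rect c [ 459.7 -134.4] sz [34.7 49.8] ang 80.3 rgb [132. 132. 131.]
bD 678 med [ 0.4146 -0.2897  0.0536] rect c [ 415.1 -291. ] sz [36.4 50.1] ang 72.3 rgb [129. 128. 127.]
freshwing 259 med [0.4766 0.0078 0.0694] rect c [476.8   7.4] sz [43.9 16. ] ang 27.9 rgb [189. 189. 192.]
freshbody 365 med [0.4759 0.007  0.0397] rect c [477.    7.9] sz [46.2 46.6] ang 89.8 rgb [184. 185. 188.]
usedwing 310 med [ 0.6003 -0.2066  0.083 ] rect c [ 601.8 -207.5] sz [44.2 17.2] ang 31.7 rgb [174. 173. 175.]
usedbody 308 med [ 0.5948 -0.1977  0.0535] rect c [ 599.8 -208.2] sz [44.3 48.1] ang 8.3 rgb [171. 170. 173.]
port 2860 med [ 0.5962 -0.2048  0.0337] rect c [ 602.3 -207.7] sz [109.5 109.1] ang 5.7 rgb [156. 156. 154.]
dishrim 593 med [ 0.6287 -0.0102  0.021 ] rect c [626.8  -9.6] sz [111.5 110.1] ang 5.5 rgb [150. 152. 147.]
dishfloor 4493 med [ 0.6293 -0.0085  
[... 502 characters left out ...]
0.78   -0.1143  0.1039] rect c [ 780.4 -118.8] sz [67.2 63.4] ang 0.2 rgb [102. 101. 101.]
putty 1025 med [0.7846 0.1589 0.0295] rect c [785.4 159.2] sz [67. 67.] ang 79.4 rgb [ 47.  95. 168.]
[[-1.91702187e-03 -2.00420281e-03  3.41515731e-04  7.91810839e-04
  -1.53789946e-03]
 [-9.74938479e-04 -2.41915839e-03  7.89831689e-04  1.69883769e-03
  -1.68926796e-03]
 [-1.56987407e-03  1.52468567e-03 -1.49471907e-03 -6.08256352e-04
  -2.26704549e-04]
 [-1.16381807e-03  9.59507121e-04  1.58421839e-04  6.30471971e-04
  -1.56856325e-03]
 [ 2.40532094e-04 -4.62995153e-04 -2.40405128e-05  2.71125742e-03
   1.29469549e-03]] [0.3861681  0.21304164 0.00160131] [5.46696865e-01 3.71327433e-02 1.97355574e-04]
```

```bash
cat >> h.py <<'E'
def state():
    o=bot.get_obs(); Rm=R.from_quat(o["tool_rot"]).as_matrix(); y=Rm[:,1]
    return np.array(o["eef_pos"]),Rm,np.degrees(np.arctan2(y[1],y[0])),o
def plan(x,y,z,psi,n=8):
    """rows (tool units) from the present pose to a tool-down target, straight line, even turn"""
    p,Rm,ps,o=state()
    T=R.from_matrix(np.array([[-np.sin(np.radians(psi)),np.cos(np.radians(psi)),0],[np.cos(np.radians(psi)),np.sin(np.radians(psi)),0],[0,0,-1]]).T)
    R0=R.from_matrix(Rm); rv=(R0.inv()*T).as_rotvec(); d=(np.array([x,y,z])-p)/n
    print("at",p.round(4),"psi",round(ps,1),"F",np.round(o["ft_force"],1),"grip",round(float(o["grip_width"]),4),round(float(o["grasp_force"]),1),"t",round(float(o["clock"]),1),"q6",o["joint_pos"][5].round(2))
    print("per row: mm",(np.linalg.norm(d)*1000).round(1),"turn",(rv/np.pi/n).round(4), "deg",np.degrees(np.linalg.norm(rv)/n).round(2))
    for i in range(n):
        Ri=R0*R.from_rotvec(rv*i/n); print((Ri.inv().apply(d)/.2).round(4).tolist())
def rect(P,u,v,r,z0,z1,box=None):
    m=np.zeros((480,640),bool); m[max(v-r,0):v+r,max(u-r,0):u+r]=True
    m&=(P[...,2]>z0)&(P[...,2]<z1)
    if box: m&=(P[...,0]>box[0])&(P[...,0]<box[1])&(P[...,1]>box[2])&(P[...,1]<box[3])
    X=P[m]; b=cv2.minAreaRect((X[:,:2]*1000).astype(np.float32)); return b,len(X),np.median(X[:,2]),X
E
python3 - <<'E'
from h import *
k=cal("top"); a=np.load("top0.npz"); P=cloud(a["d"],k)
print("tray",rect(P,206,207,75,.046,.053,(.565,.645,.08,.32))[:3])
b,_,_,X=rect(P,206,207,75,.046,.053,(.565,.645,.08,.32))
q=X[(X[:,0]>.59)&(X[:,0]<.62)]; print("end walls y",np.percentile(q[q[:,1]<.15][:,1],[2,98]),np.percentile(q[q[:,1]>.27][:,1],[2,98]))
q=X[(X[:,1]>.12)&(X[:,1]<.2)]; 
if len(q): print("side walls x",np.percentile(q[q[:,0]<.60][:,0],[2,98]),np.percentile(q[q[:,0]>.61][:,0],[2,98]))
b,n,_,X=rect(P,206,207,75,.024,.035,(.57,.645,.1,.225)); print("floor x",np.percentile(X[:,0],[1,50,99]))
print("used",rect(P,438,206,25,.079,.09)[:2],"fresh",rect(P,316,277,25,.066,.075)[:2])
p=a["p"]; c=np.hstack([cv2.resize(p[165:245,398:478],(400,400),interpolation=3),cv2.resize(p[237:317,276:356],(400,400),interpolation=3)])
cv2.imwrite("pics/crop1.png",c[:,:,::-1])
plan(.602,-.208,.16,-58)
E
```

```text
tray (((607.0107421875, 205.71185302734375), (64.91203308105469, 198.7264404296875), 1.9066799879074097), 810, np.float64(0.04936666099329694))
end walls y [0.10687718 0.1095135 ] [0.29984545 0.3042583 ]
side walls x [0.57558136 0.5813664 ] [0.63545667 0.64129781]
floor x [0.57182567 0.60880193 0.63761797]
used (((601.8394165039062, -207.6692657470703), (44.258277893066406, 16.89591407775879), 32.40180587768555), 264) fresh (((476.8038635253906, 7.436398506164551), (43.783782958984375, 15.898045539855957), 27.980247497558594), 253)
at [0.1211 0.4846 0.2475] psi 76.0 F [-0.7  0.2  0.7] grip 0.085 0.0 t 0.1 q6 1.57
per row: mm 106.0 turn [-0.      0.0001  0.093 ] deg 16.75
[-0.3966, -0.347, 0.0553]
[-0.4797, -0.218, 0.0552]
[-0.5222, -0.0705, 0.055]
[-0.5204, 0.0829, 0.0549]
[-0.4745, 0.2293, 0.0548]
[-0.3883, 0.3563, 0.0547]
[-0.2691, 0.4531, 0.0546]
[-0.1272, 0.5114, 0.0546]
```

View pics/crop1.png

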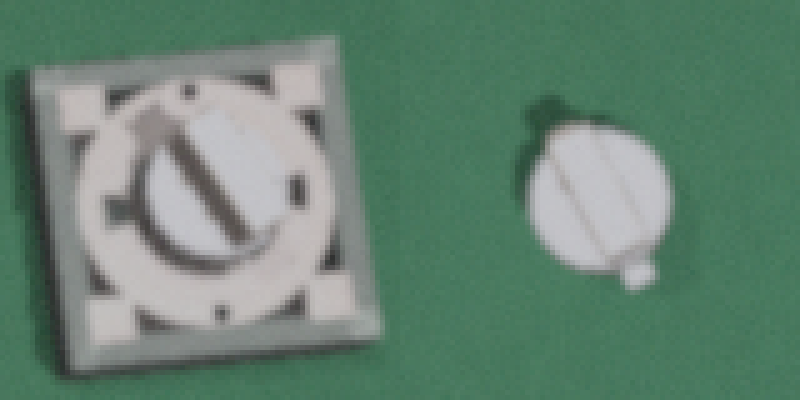

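```bash
python3 - <<'E'
from h import *
plan(.602,-.208,.17,-58,24)
E
```

```text
at [0.1211 0.4846 0.2475] psi 76.0 F [-0.7  0.2  0.7] grip 0.085 0.0 t 0.1 q6 1.57
per row: mm 35.3 turn [-0.     0.     0.031] deg 5.58
[-0.1322, -0.1157, 0.0164]
[-0.1428, -0.1023, 0.0163]
[-0.1521, -0.0879, 0.0163]
[-0.1599, -0.0727, 0.0163]
[-0.1662, -0.0568, 0.0163]
[-0.171, -0.0403, 0.0163]
[-0.1741, -0.0235, 0.0163]
[-0.1755, -0.0065, 0.0162]
[-0.1753, 0.0106, 0.0162]
[-0.1735, 0.0276, 0.0162]
[-0.17, 0.0444, 0.0162]
[-0.1648, 0.0607, 0.0162]
[-0.1582, 0.0764, 0.0162]
[-0.15, 0.0915, 0.0162]
[-0.1404, 0.1056, 0.0162]
[-0.1294, 0.1188, 0.0161]
[-0.1173, 0.1308, 0.0161]
[-0.104, 0.1416, 0.0161]
[-0.0897, 0.151, 0.0161]
[-0.0746, 0.159, 0.0161]
[-0.0588, 0.1655, 0.0161]
[-0.0424, 0.1705, 0.0161]
[-0.0256, 0.1738, 0.0161]
[-0.0086, 0.1755, 0.0161]
```

Emit:
{"name": "apply_moves", "arguments": {"steps": [[[-0.132, -0.116, 0.016], [0, 0, 0.031], 1], [[-0.143, -0.102, 0.016], [0, 0, 0.031], 1], [[-0.152, -0.088, 0.016], [0, 0, 0.031], 1], [[-0.16, -0.073, 0.016], [0, 0, 0.031], 1], [[-0.166, -0.057, 0.016], [0, 0, 0.031], 1], [[-0.171, -0.04, 0.016], [0, 0, 0.031], 1], [[-0.174, -0.0235, 0.016], [0, 0, 0.031], 1], [[-0.1755, -0.0065, 0.016], [0, 0, 0.031], 1]]}}

```text
clock: 0.77
eef_pos: [0.2818, 0.2526, 0.2223]
tool_rot: [0.492, 0.871, -0.0, -0.0]
ft_force: [0.8, -0.2, -0.7]
grip_width: 0.0853
grasp_force: 0.0
```

Emit:
{"name": "apply_moves", "arguments": {"steps": [[[-0.175, 0.011, 0.016], [0, 0, 0.031], 1], [[-0.1735, 0.028, 0.016], [0, 0, 0.031], 1], [[-0.17, 0.044, 0.016], [0, 0, 0.031], 1], [[-0.165, 0.061, 0.016], [0, 0, 0.031], 1], [[-0.158, 0.076, 0.016], [0, 0, 0.031], 1], [[-0.15, 0.0915, 0.016], [0, 0, 0.031], 1], [[-0.14, 0.106, 0.016], [0, 0, 0.031], 1], [[-0.129, 0.119, 0.016], [0, 0, 0.031], 1]]}}

```text
clock: 1.43
eef_pos: [0.4424, 0.022, 0.1967]
tool_rot: [0.786, 0.618, -0.0, -0.0]
ft_force: [0.2, 0.1, 0.8]
grip_width: 0.0856
grasp_force: 0.0
```

Emit:
{"name": "apply_moves", "arguments": {"steps": [[[-0.117, 0.131, 0.016], [0, 0, 0.031], 1], [[-0.104, 0.142, 0.016], [0, 0, 0.031], 1], [[-0.09, 0.151, 0.016], [0, 0, 0.031], 1], [[-0.075, 0.159, 0.016], [0, 0, 0.031], 1], [[-0.059, 0.1655, 0.016], [0, 0, 0.031], 1], [[-0.042, 0.1705, 0.016], [0, 0, 0.031], 1], [[-0.0256, 0.174, 0.016], [0, 0, 0.031], 1], [[-0.0086, 0.1755, 0.016], [0, 0, 0.031], 1]]}}

```text
clock: 2.1
eef_pos: [0.603, -0.2086, 0.1705]
tool_rot: [0.962, 0.274, -0.001, -0.0]
ft_force: [0.4, 0.4, 0.8]
grip_width: 0.0853
grasp_force: 0.0
```

```bash
python3 - <<'E'
from h import *
plan(.602,-.208,.17,-58,1)
p,d,k=snap("wrist","w1.png"); P=cloud(d,k)
u,v=proj([.602,-.208,.084],k); print("wing at px",u,v)
b,n,z,X=rect(P,320,240,400,.075,.092,(.56,.65,-.25,-.16)); print("wing",b,n,z)
b,n,z,X=rect(P,320,240,400,.030,.038,(.53,.68,-.28,-.13)); print("port",b,n,z)
E
```

```text
at [ 0.603  -0.2086  0.1705] psi -58.2 F [0.4 0.4 0.8] grip 0.0853 0.0 t 2.1 q6 2.25
per row: mm 1.3 turn [-0.0004  0.0003 -0.0013] deg 0.25
[-0.0028, -0.0052, 0.0026]
wing at px 320.5988970246088 255.53987876712822
wing ((603.2274169921875, -205.55357360839844), (44.153995513916016, 15.879338264465332), 32.065025329589844) 1815 0.08464837878204298
port ((602.6719970703125, -206.00965881347656), (108.64495086669922, 108.40501403808594), 6.084341526031494) 14705 0.034908100674685485
```

View pics/w1.png

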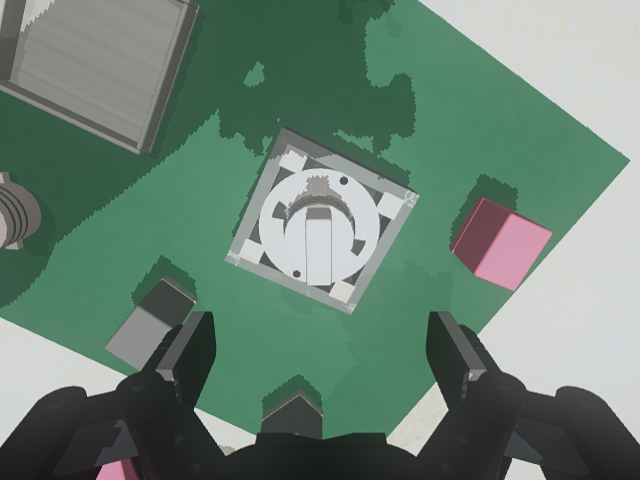

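The wrist view shows the used cartridge's wing at (319,245) in the port. The port's black dots are at (343,181) and (296,273). The two cameras agree within 2 mm, so I'm using their mean.

Emit:
{"name": "apply_moves", "arguments": {"steps": [[[0.003, -0.009, 0.12], [0, 0, -0.001], 1], [[0, 0, 0.12], [0, 0, 0], 0.6], [[0, 0, 0.12], [0, 0, 0], 0.6], [[0, 0, 0.08], [0, 0, 0], 0.6], [[0, 0, 0.035], [0, 0, 0], 0.6], [[0, 0, 0], [0, 0, 0], 0.4], [[0, 0, 0], [0, 0, 0], 0.4], [[0, 0, 0], [0, 0, 0], 0.4]]}}

```text
clock: 2.82
eef_pos: [0.6032, -0.2055, 0.078]
tool_rot: [0.961, 0.278, 0.001, 0.001]
ft_force: [0.7, 1.1, 0.1]
grip_width: 0.0344
grasp_force: 0.0
```

Emit:
{"name": "apply_moves", "arguments": {"steps": [[[0, 0, 0], [0, 0, 0], 0.2], [[0, 0, 0], [0, 0, 0], 0], [[0, 0, 0], [0, 0, 0], 0], [[0, 0, 0], [0, 0, 0], 0], [[0, 0, 0], [0, 0, 0], 0], [[0, 0, 0], [0, 0, 0], 0], [[0, 0, 0], [0, 0, 0], 0], [[0, 0, 0], [0, 0, 0], 0]]}}

```text
clock: 3.48
eef_pos: [0.6034, -0.2058, 0.0774]
tool_rot: [0.961, 0.278, 0.001, 0.001]
ft_force: [1.4, -2.1, 5.5]
grip_width: 0.0145
grasp_force: 61.2
```

```bash
python3 - <<'E'
from h import *
plan(.6025,-.2067,.075,6.0,1); print(np.round(bot.get_obs()["ft_torque"],2))
E
```

```text
at [ 0.6034 -0.2058  0.0774] psi -57.8 F [ 1.4 -2.1  5.5] grip 0.0145 61.2 t 3.5 q6 2.25
per row: mm 2.7 turn [ 0.001  -0.     -0.3543] deg 63.77
[-0.0062, 0.0012, 0.0118]
[-0.44 -0.61  0.02]
```

Emit:
{"name": "apply_moves", "arguments": {"steps": [[[0, 0, 0], [0, 0, -0.039], 0], [[0, 0, 0], [0, 0, -0.039], 0], [[0, 0, 0], [0, 0, -0.039], 0], [[0, 0, 0], [0, 0, -0.039], 0], [[0, 0, 0], [0, 0, -0.039], 0], [[0, 0, 0], [0, 0, -0.039], 0], [[0, 0, 0], [0, 0, -0.039], 0], [[0, 0, 0], [0, 0, -0.039], 0]]}}

```text
clock: 4.15
eef_pos: [0.6016, -0.2047, 0.0763]
tool_rot: [0.715, 0.699, -0.0, -0.001]
ft_force: [-0.9, 0.5, 5.0]
grip_width: 0.0148
grasp_force: 61.3
```

Emit:
{"name": "apply_moves", "arguments": {"steps": [[[0, 0, 0], [0, 0, -0.039], 0], [[0, 0, 0], [0, 0, -0.003], 0], [[0, 0, 0], [0, 0, 0], 0], [[0, 0, 0], [0, 0, 0], 0], [[0, 0, 0], [0, 0, 0], 0], [[0, 0, 0], [0, 0, 0], 0], [[0, 0, 0], [0, 0, 0], 0], [[0, 0, 0], [0, 0, 0], 0]]}}

```text
clock: 4.82
eef_pos: [0.6015, -0.2047, 0.0763]
tool_rot: [0.669, 0.743, -0.0, -0.001]
ft_force: [-0.0, 0.1, 5.2]
grip_width: 0.0148
grasp_force: 61.3
```

```bash
python3 - <<'E'
from h import *
plan(.603,-.206,.15,6.0,4); print(np.round(bot.get_obs()["ft_torque"],2))
E
```

```text
at [ 0.6015 -0.2047  0.0763] psi 6.0 F [-0.   0.1  5.2] grip 0.0148 61.3 t 4.8 q6 1.14
per row: mm 18.4 turn [-0.0001 -0.0001 -0.    ] deg 0.03
[-0.0017, 0.0016, -0.0921]
[-0.0017, 0.0016, -0.0921]
[-0.0018, 0.0016, -0.0921]
[-0.0018, 0.0017, -0.0921]
[0.07 0.17 0.04]
```

Emit:
{"name": "apply_moves", "arguments": {"steps": [[[0, 0, -0.02], [0, 0, 0], 0], [[0, 0, -0.03], [0, 0, 0], 0], [[0, 0, -0.04], [0, 0, 0], 0], [[0, 0, -0.06], [0, 0, 0], 0], [[0, 0, -0.08], [0, 0, 0], 0], [[0, 0, -0.08], [0, 0, 0], 0], [[0, 0, -0.06], [0, 0, 0], 0], [[0, 0, 0], [0, 0, 0], 0]]}}

```text
clock: 5.48
eef_pos: [0.6029, -0.2055, 0.1528]
tool_rot: [0.669, 0.743, 0.0, 0.001]
ft_force: [-0.4, -0.0, -1.6]
grip_width: 0.0149
grasp_force: 60.3
```

```bash
python3 - <<'E'
from h import *
plan(.6275,-.009,.15,6.0,6)
p,d,k=snap("wrist","w2.png"); P=cloud(d,k)
for a,z0,z1,bx in(("wing",.14,.175,(.56,.65,-.25,-.16)),("cart body",.105,.14,(.56,.65,-.25,-.16)),("dishrim",.017,.028,(.56,.7,-.08,.06)),("port",.030,.040,(.53,.68,-.28,-.13))):
    try: print(a,rect(P,320,240,400,z0,z1,bx)[:3])
    except Exception as e: print(a,"none")
E
```

```text
at [ 0.6029 -0.2055  0.1528] psi 6.0 F [-0.4 -0.  -1.6] grip 0.0149 60.3 t 5.5 q6 1.14
per row: mm 33.0 turn [ 0.0001  0.0001 -0.    ] deg 0.02
[0.1607, 0.0374, 0.0023]
[0.1607, 0.0374, 0.0023]
[0.1607, 0.0374, 0.0023]
[0.1607, 0.0374, 0.0023]
[0.1607, 0.0375, 0.0023]
[0.1607, 0.0375, 0.0023]
wing (((603.0504150390625, -204.63792419433594), (40.50383758544922, 40.694374084472656), 49.857879638671875), 8410, np.float64(0.15897386088668897))
cart body (((602.032958984375, -194.20169067382812), (48.022762298583984, 26.510623931884766), 5.097903251647949), 3846, np.float64(0.1285120455235252))
dishrim (((632.6453247070312, -58.86491394042969), (110.44564056396484, 8.87298583984375), 6.193613052368164), 1784, np.float64(0.022193833551626078))
port (((602.578369140625, -205.6357421875), (108.6496810913086, 108.07913208007812), 5.895247459411621), 13573, np.float64(0.034836149605768224))
```

View pics/w2.png

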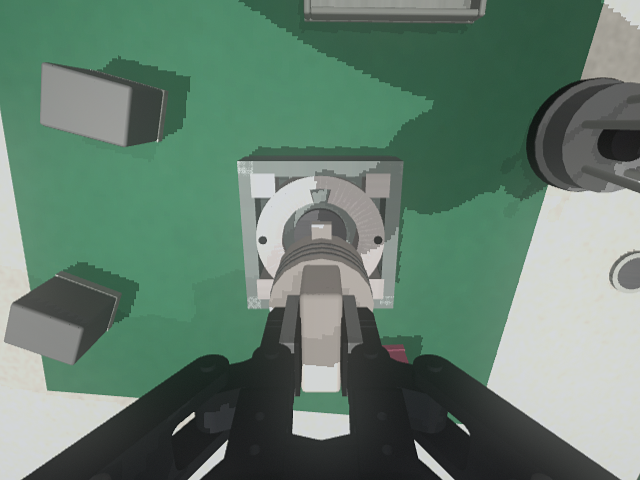

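Emit:
{"name": "apply_moves", "arguments": {"steps": [[[0.161, 0.037, 0], [0, 0, 0], 0], [[0.161, 0.037, 0], [0, 0, 0], 0], [[0.161, 0.037, 0], [0, 0, 0], 0], [[0.161, 0.037, 0], [0, 0, 0], 0], [[0.161, 0.037, 0], [0, 0, 0], 0], [[0.161, 0.037, 0], [0, 0, 0], 0], [[0, 0, 0.15], [0, 0, 0], 0], [[0, 0, 0.1], [0, 0, 0], 0]]}}

```text
clock: 6.2
eef_pos: [0.6256, -0.0057, 0.0983]
tool_rot: [0.668, 0.744, -0.001, -0.001]
ft_force: [-0.7, 0.3, -3.2]
grip_width: 0.0147
grasp_force: 60.1
```

Emit:
{"name": "apply_moves", "arguments": {"steps": [[[0, 0, 0.07], [0, 0, 0], 0], [[0, 0, 0.04], [0, 0, 0], 0], [[0, 0, 0.03], [0, 0, 0], 0], [[0, 0, 0.01], [0, 0, 0], 0], [[0, 0, 0.005], [0, 0, 0], 0], [[0, 0, 0], [0, 0, 0], 0], [[0, 0, 0], [0, 0, 0], 0], [[0, 0, 0], [0, 0, 0], 0]]}}

```text
clock: 6.87
eef_pos: [0.6271, -0.0087, 0.0706]
tool_rot: [0.67, 0.743, 0.001, 0.001]
ft_force: [1.2, 0.5, -2.4]
grip_width: 0.0149
grasp_force: 60.1
```

Emit:
{"name": "apply_moves", "arguments": {"steps": [[[0, 0, 0.005], [0, 0, 0], 0], [[0, 0, 0.005], [0, 0, 0], 0], [[0, 0, 0], [0, 0, 0], 0], [[0, 0, 0], [0, 0, 0], 0], [[0, 0, 0], [0, 0, 0], 0], [[0, 0, 0], [0, 0, 0], 0], [[0, 0, 0], [0, 0, 0], 0], [[0, 0, 0], [0, 0, 0], 0]]}}

```text
clock: 7.53
eef_pos: [0.627, -0.0086, 0.0685]
tool_rot: [0.669, 0.743, 0.001, 0.001]
ft_force: [-0.8, -0.6, 5.3]
grip_width: 0.0149
grasp_force: 61.3
```

Emit:
{"name": "apply_moves", "arguments": {"steps": [[[0, 0, 0], [0, 0, 0], 0.4], [[0, 0, 0], [0, 0, 0], 0.6], [[0, 0, 0], [0, 0, 0], 0.6], [[0, 0, -0.06], [0, 0, 0], 0.6], [[0, 0, -0.12], [0, 0, 0], 0.6], [[0, 0, -0.2], [0, 0, 0], 0.6], [[0, 0, -0.1], [0, 0, 0], 0.6], [[0, 0, 0], [0, 0, 0], 0.6]]}}

```text
clock: 8.2
eef_pos: [0.6297, -0.0085, 0.1695]
tool_rot: [0.669, 0.743, 0.004, 0.004]
ft_force: [0.0, 0.2, 1.1]
grip_width: 0.0514
grasp_force: 0.0
```

```bash
python3 - <<'E'
from h import *
plan(.477,.009,.17,-62,12)
p,d,k=snap("top"); P=cloud(d,k)
E
```

```text
at [ 0.6297 -0.0085  0.1695] psi 6.0 F [0.  0.2 1.1] grip 0.0514 0.0 t 8.2 q6 1.45
per row: mm 12.8 turn [ 0.0003 -0.0001  0.0315] deg 5.66
[0.0139, -0.0625, -0.0009]
[0.0076, -0.0636, -0.0008]
[0.0013, -0.064, -0.0008]
[-0.005, -0.0639, -0.0007]
[-0.0113, -0.063, -0.0007]
[-0.0175, -0.0616, -0.0006]
[-0.0235, -0.0596, -0.0006]
[-0.0292, -0.057, -0.0005]
[-0.0347, -0.0538, -0.0004]
[-0.0399, -0.0501, -0.0004]
[-0.0446, -0.046, -0.0003]
[-0.0489, -0.0413, -0.0003]
```

Emit:
{"name": "apply_moves", "arguments": {"steps": [[[0.014, -0.0625, 0], [0, 0, 0.0315], 0.6], [[0.008, -0.064, 0], [0, 0, 0.0315], 0.6], [[0.001, -0.064, 0], [0, 0, 0.0315], 0.6], [[-0.005, -0.064, 0], [0, 0, 0.0315], 0.6], [[-0.011, -0.063, 0], [0, 0, 0.0315], 0.6], [[-0.0175, -0.0615, 0], [0, 0, 0.0315], 0.6], [[-0.0235, -0.06, 0], [0, 0, 0.0315], 0.6], [[-0.029, -0.057, 0], [0, 0, 0.0315], 0.6]]}}

```text
clock: 8.92
eef_pos: [0.5226, 0.0034, 0.1616]
tool_rot: [0.905, 0.425, -0.002, -0.001]
ft_force: [0.5, -0.1, 0.4]
grip_width: 0.0513
grasp_force: 0.0
```

Emit:
{"name": "apply_moves", "arguments": {"steps": [[[-0.035, -0.054, 0], [0, 0, 0.0315], 0.6], [[-0.04, -0.05, 0], [0, 0, 0.0315], 0.6], [[-0.0445, -0.046, 0], [0, 0, 0.0315], 0.6], [[-0.049, -0.041, 0], [0, 0, 0.0315], 0.6], [[0, 0, 0], [0, 0, 0], 0.6], [[0, 0, 0], [0, 0, 0], 0.6], [[0, 0, 0], [0, 0, 0], 0.6], [[0, 0, 0], [0, 0, 0], 0.6]]}}

```text
clock: 9.58
eef_pos: [0.4742, 0.0091, 0.1631]
tool_rot: [0.97, 0.242, 0.0, 0.0]
ft_force: [0.4, 1.0, 0.3]
grip_width: 0.051
grasp_force: 0.0
```

```bash
python3 - <<'E'
from h import *
p,d,k=snap("wrist","w3.png"); P=cloud(d,k)
b=rect(P,320,240,400,.062,.076,(.43,.53,-.04,.06))[:3]; print("wing",b)
plan(b[0][0]/1000,b[0][1]/1000,.065,-62,1)
p,d,k=snap("top"); P=cloud(d,k); 
for bx in((.56,.7,-.08,.06),):print("used wing",rect(P,320,240,400,.06,.085,bx)[:3])
E
```

```text
wing (((478.1283264160156, 9.575669288635254), (43.93952178955078, 15.76038932800293), 27.736289978027344), 1718, np.float64(0.07058338691282062))Traceback (most recent call last):
  File "<stdin>", line 4, in <module>
TypeError: unsupported operand type(s) for /: 'tuple' and 'int'
```

Emit:
{"name": "apply_moves", "arguments": {"steps": [[[0.0184, 0.007, 0.1], [0, 0, 0], 0.6], [[0, 0, 0.15], [0, 0, 0], 0.6], [[0, 0, 0.13], [0, 0, 0], 0.6], [[0, 0, 0.08], [0, 0, 0], 0.6], [[0, 0, 0.045], [0, 0, 0], 0.6], [[0, 0, 0], [0, 0, 0], 0.6], [[0, 0, 0], [0, 0, 0], 0.4], [[0, 0, 0], [0, 0, 0], 0.4]]}}

```text
clock: 10.3
eef_pos: [0.4787, 0.0096, 0.0636]
tool_rot: [0.97, 0.241, 0.001, 0.0]
ft_force: [-0.8, 0.1, 0.4]
grip_width: 0.0342
grasp_force: 0.0
```

Emit:
{"name": "apply_moves", "arguments": {"steps": [[[0, 0, 0], [0, 0, 0], 0.2], [[0, 0, 0], [0, 0, 0], 0], [[0, 0, 0], [0, 0, 0], 0], [[0, 0, 0], [0, 0, 0], 0], [[0, 0, 0], [0, 0, 0], 0], [[0, 0, 0], [0, 0, 0], 0], [[0, 0, 0], [0, 0, 0], 0], [[0, 0, 0], [0, 0, 0], 0]]}}

```text
clock: 10.97
eef_pos: [0.4787, 0.0096, 0.0639]
tool_rot: [0.97, 0.241, 0.002, 0.0]
ft_force: [0.4, -0.7, 6.6]
grip_width: 0.0147
grasp_force: 59.3
```

Emit:
{"name": "apply_moves", "arguments": {"steps": [[[0, 0, -0.05], [0, 0, 0], 0], [[0, 0, -0.1], [0, 0, 0], 0], [[0, 0, -0.15], [0, 0, 0], 0], [[0, 0, -0.1], [0, 0, 0], 0], [[0, 0, -0.05], [0, 0, 0], 0], [[0, 0, 0], [0, 0, 0], 0], [[0, 0, 0], [0, 0, 0], 0], [[0, 0, 0], [0, 0, 0], 0]]}}

```text
clock: 11.63
eef_pos: [0.4764, 0.0096, 0.1513]
tool_rot: [0.97, 0.241, -0.001, -0.0]
ft_force: [0.0, -0.5, -2.9]
grip_width: 0.0149
grasp_force: 59.0
```

```bash
python3 - <<'E'
from h import *
plan(.6026,-.2057,.14,6,16)
p,d,k=snap("top"); P=cloud(d,k); 
for bx in((.56,.7,-.08,.06),):print("used wing",rect(P,320,240,400,.06,.085,bx)[:3])
E
```

```text
at [0.4764 0.0096 0.1513] psi -62.1 F [ 0.  -0.5 -2.9] grip 0.0149 59.0 t 11.6 q6 2.67
per row: mm 15.6 turn [-0.      0.     -0.0236] deg 4.26
[0.0034, 0.0779, 0.0034]
[-0.0024, 0.078, 0.0035]
[-0.0082, 0.0776, 0.0035]
[-0.0139, 0.0768, 0.0035]
[-0.0196, 0.0755, 0.0035]
[-0.0251, 0.0738, 0.0035]
[-0.0306, 0.0718, 0.0035]
[-0.0358, 0.0693, 0.0035]
[-0.0408, 0.0665, 0.0035]
[-0.0457, 0.0632, 0.0035]
[-0.0502, 0.0597, 0.0035]
[-0.0545, 0.0558, 0.0035]
[-0.0585, 0.0516, 0.0035]
[-0.0622, 0.0471, 0.0035]
[-0.0655, 0.0424, 0.0035]
[-0.0685, 0.0374, 0.0035]
used wing (((0.0, 0.0), (0.0, 0.0), 0.0), 0, np.float64(nan))
  return _methods._mean(a, axis=axis, dtype=dtype,
  ret = ret.dtype.type(ret / rcount)
```

Emit:
{"name": "apply_moves", "arguments": {"steps": [[[0.0034, 0.078, 0.0035], [0, 0, -0.0236], 0], [[-0.0024, 0.078, 0.0035], [0, 0, -0.0236], 0], [[-0.008, 0.078, 0.0035], [0, 0, -0.0236], 0], [[-0.014, 0.077, 0.0035], [0, 0, -0.0236], 0], [[-0.0196, 0.0755, 0.0035], [0, 0, -0.0236], 0], [[-0.025, 0.074, 0.0035], [0, 0, -0.0236], 0], [[-0.0306, 0.072, 0.0035], [0, 0, -0.0236], 0], [[-0.036, 0.069, 0.0035], [0, 0, -0.0236], 0]]}}

```text
clock: 12.35
eef_pos: [0.54, -0.0987, 0.1451]
tool_rot: [0.857, 0.516, -0.001, -0.001]
ft_force: [-0.4, -0.0, -2.4]
grip_width: 0.0146
grasp_force: 59.0
```

Emit:
{"name": "apply_moves", "arguments": {"steps": [[[-0.041, 0.0665, 0.0035], [0, 0, -0.0236], 0], [[-0.0457, 0.063, 0.0035], [0, 0, -0.0236], 0], [[-0.05, 0.06, 0.0035], [0, 0, -0.0236], 0], [[-0.0545, 0.056, 0.0035], [0, 0, -0.0236], 0], [[-0.0585, 0.0516, 0.0035], [0, 0, -0.0236], 0], [[-0.062, 0.047, 0.0035], [0, 0, -0.0236], 0], [[-0.0655, 0.0424, 0.0035], [0, 0, -0.0236], 0], [[-0.0685, 0.0374, 0.0035], [0, 0, -0.0236], 0]]}}

```text
clock: 13.02
eef_pos: [0.603, -0.2063, 0.139]
tool_rot: [0.669, 0.744, -0.001, -0.002]
ft_force: [0.4, 0.6, -2.1]
grip_width: 0.0146
grasp_force: 59.0
```

Emit:
{"name": "apply_moves", "arguments": {"steps": [[[0, 0, 0.02], [0, 0, 0], 0], [[0, 0, 0.02], [0, 0, 0], 0], [[0, 0, 0], [0, 0, 0], 0], [[0, 0, 0], [0, 0, 0], 0], [[0, 0, 0], [0, 0, 0], 0], [[0, 0, 0], [0, 0, 0], 0], [[0, 0, 0], [0, 0, 0], 0], [[0, 0, 0], [0, 0, 0], 0]]}}

```text
clock: 13.68
eef_pos: [0.6038, -0.2056, 0.1338]
tool_rot: [0.67, 0.743, 0.0, 0.0]
ft_force: [-0.6, -0.1, -2.6]
grip_width: 0.0152
grasp_force: 59.1
```

```bash
python3 - <<'E'
from h import *
plan(.6026,-.2057,.105,6,1)
p,d,k=snap("wrist","w4.png"); P=cloud(d,k)
print("port",rect(P,320,240,400,.030,.040,(.53,.68,-.28,-.13))[:3])
print("wing",rect(P,320,240,400,.13,.148,(.56,.65,-.25,-.16))[:3]); print("body",rect(P,320,240,400,.09,.112,(.56,.65,-.25,-.16))[:3])
E
```

```text
at [ 0.6038 -0.2056  0.1338] psi 5.9 F [-0.6 -0.1 -2.6] grip 0.0152 59.1 t 13.7 q6 1.14
per row: mm 28.8 turn [ 0.0002  0.0001 -0.0006] deg 0.11
[0.0004, -0.006, 0.1439]
port (((602.6143798828125, -205.83950805664062), (108.36335754394531, 108.50548553466797), 5.97299337387085), 15666, np.float64(0.03485916885777885))
wing (((603.4674682617188, -205.47299194335938), (41.40402603149414, 41.546417236328125), 53.62873840332031), 6272, np.float64(0.14043766508422115))
body (((602.9554443359375, -194.66439819335938), (47.550594329833984, 26.553787231445312), 5.489475250244141), 3341, np.float64(0.10996286178099134))
```

View pics/w4.png

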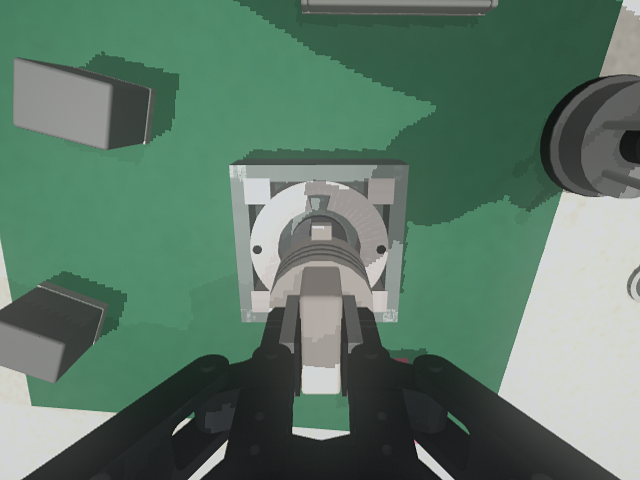

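Emit:
{"name": "apply_moves", "arguments": {"steps": [[[0, -0.003, 0.06], [0, 0, 0], 0], [[0, 0, 0.06], [0, 0, 0], 0], [[0, 0, 0.04], [0, 0, 0], 0], [[0, 0, 0.03], [0, 0, 0], 0], [[0, 0, 0.02], [0, 0, 0], 0], [[0, 0, 0], [0, 0, 0], 0], [[0, 0, 0], [0, 0, 0], 0], [[0, 0, 0], [0, 0, 0], 0]]}}

```text
clock: 14.4
eef_pos: [0.6035, -0.2062, 0.0919]
tool_rot: [0.67, 0.742, 0.0, 0.001]
ft_force: [-0.3, -0.3, -1.4]
grip_width: 0.0148
grasp_force: 59.1
```

Emit:
{"name": "apply_moves", "arguments": {"steps": [[[0, 0, 0.015], [0, 0, 0], 0], [[0, 0, 0.015], [0, 0, 0], 0], [[0, 0, 0.015], [0, 0, 0], 0], [[0, 0, 0.015], [0, 0, 0], 0], [[0, 0, 0.01], [0, 0, 0], 0], [[0, 0, 0], [0, 0, 0], 0], [[0, 0, 0], [0, 0, 0], 0], [[0, 0, 0], [0, 0, 0], 0]]}}

```text
clock: 15.07
eef_pos: [0.6039, -0.2063, 0.0782]
tool_rot: [0.67, 0.742, 0.0, 0.001]
ft_force: [1.1, -1.6, 4.9]
grip_width: 0.0148
grasp_force: 60.1
```

Emit:
{"name": "apply_moves", "arguments": {"steps": [[[0, 0, 0.008], [0, 0, 0], 0], [[0, 0, 0.007], [0, 0, 0], 0], [[0, 0, 0], [0, 0, 0], 0], [[0, 0, 0], [0, 0, 0], 0], [[0, 0, 0], [0, 0, 0], 0], [[0, 0, 0], [0, 0, 0], 0], [[0, 0, 0], [0, 0, 0], 0], [[0, 0, 0], [0, 0, 0], 0]]}}

```text
clock: 15.73
eef_pos: [0.6039, -0.2063, 0.0753]
tool_rot: [0.67, 0.742, 0.0, 0.001]
ft_force: [1.1, -0.5, 4.9]
grip_width: 0.0151
grasp_force: 60.2
```

Emit:
{"name": "apply_moves", "arguments": {"steps": [[[0, 0, 0], [0, 0, 0.02], 0], [[0, 0, 0], [0, 0, 0.039], 0], [[0, 0, 0], [0, 0, 0.039], 0], [[0, 0, 0], [0, 0, 0.039], 0], [[0, 0, 0], [0, 0, 0.039], 0], [[0, 0, 0], [0, 0, 0.039], 0], [[0, 0, 0], [0, 0, 0.039], 0], [[0, 0, 0], [0, 0, 0.039], 0]]}}

```text
clock: 16.4
eef_pos: [0.6027, -0.2061, 0.0748]
tool_rot: [0.931, 0.365, -0.0, -0.0]
ft_force: [-0.2, 0.5, 5.5]
grip_width: 0.0148
grasp_force: 60.2
```

Emit:
{"name": "apply_moves", "arguments": {"steps": [[[0, 0, 0], [0, 0, 0.039], 0], [[0, 0, 0], [0, 0, 0.039], 0], [[0, 0, 0], [0, 0, 0.039], 0], [[0, 0, 0], [0, 0, 0.02], 0], [[0, 0, 0], [0, 0, 0.015], 0], [[0, 0, 0], [0, 0, 0.01], 0], [[0, 0, 0], [0, 0, 0], 0], [[0, 0, 0], [0, 0, 0], 0]]}}

```text
clock: 17.07
eef_pos: [0.6028, -0.2066, 0.0748]
tool_rot: [0.993, 0.122, -0.0, 0.001]
ft_force: [0.4, -1.4, 5.9]
grip_width: 0.0148
grasp_force: 60.2
```

```bash
python3 - <<'E'
from h import *
plan(.6026,-.2057,.075,-76,1); print(np.round(bot.get_obs()["ft_torque"],2))
E
```

```text
at [ 0.6028 -0.2066  0.0748] psi -76.0 F [ 0.4 -1.4  5.9] grip 0.0148 60.2 t 17.1 q6 2.57
per row: mm 1.0 turn [0.0004 0.0002 0.0001] deg 0.09
[0.0001, -0.0046, -0.0012]
[-0.34  0.09  0.49]
```

Emit:
{"name": "apply_moves", "arguments": {"steps": [[[0, 0, 0], [0, 0, 0.005], 0], [[0, 0, 0], [0, 0, 0.005], 0], [[0, 0, 0], [0, 0, 0], 0], [[0, 0, 0], [0, 0, 0], 0], [[0, 0, -0.008], [0, 0, 0], 0], [[0, 0, -0.005], [0, 0, 0], 0], [[0, 0, 0], [0, 0, 0], 0], [[0, 0, 0], [0, 0, 0], 0]]}}

```text
clock: 17.73
eef_pos: [0.6027, -0.2065, 0.075]
tool_rot: [0.994, 0.107, -0.001, 0.0]
ft_force: [3.3, -4.6, -6.4]
grip_width: 0.0149
grasp_force: 60.8
```

Emit:
{"name": "apply_moves", "arguments": {"steps": [[[0, 0, 0], [0, 0, 0], 0.4], [[0, 0, 0], [0, 0, 0], 0.6], [[0, 0, 0], [0, 0, 0], 0.6], [[0, 0, -0.06], [0, 0, 0], 0.6], [[0, 0, -0.12], [0, 0, 0], 0.6], [[0, 0, -0.2], [0, 0, 0], 0.6], [[0, 0, -0.1], [0, 0, 0], 0.6], [[0, 0, 0], [0, 0, 0], 0.6]]}}

```text
clock: 18.4
eef_pos: [0.606, -0.2067, 0.1796]
tool_rot: [0.994, 0.106, 0.005, 0.002]
ft_force: [1.1, 0.1, 1.4]
grip_width: 0.051
grasp_force: 0.0
```

```bash
python3 - <<'E'
from h import *
p,d,k=snap("wrist","w5.png"); P=cloud(d,k)
print("wing",rect(P,320,240,400,.076,.095,(.56,.65,-.25,-.16))[:3]); print("body",rect(P,320,240,400,.048,.06,(.56,.65,-.25,-.16))[:3])
p,d,k=snap("top","top1.png"); P=cloud(d,k)
print("used wing",rect(P,320,240,400,.06,.085,(.58,.67,-.06,.05))[:3])
plan(.46,-.133,.17,0,1)
E
```

```text
wing (((601.4607543945312, -206.2042694091797), (43.85554504394531, 15.983040809631348), 15.134596824645996), 1634, np.float64(0.08466595576413097))
body (((602.499267578125, -206.3919219970703), (45.68706130981445, 47.33350372314453), 12.591401100158691), 2013, np.float64(0.0547765673319639))
used wing (((626.3004760742188, -10.60134506225586), (16.72450065612793, 43.5905647277832), 5.474318504333496), 282, np.float64(0.07335570002740278))
at [ 0.6035 -0.2059  0.1743] psi -77.8 F [-0.3  0.  -1.4] grip 0.0513 0.0 t 18.5 q6 2.6
per row: mm 161.0 turn [ 7.000e-04 -4.000e-04 -4.324e-01] deg 77.83
[-0.6246, -0.5077, 0.0196]
```

View pics/top1.png

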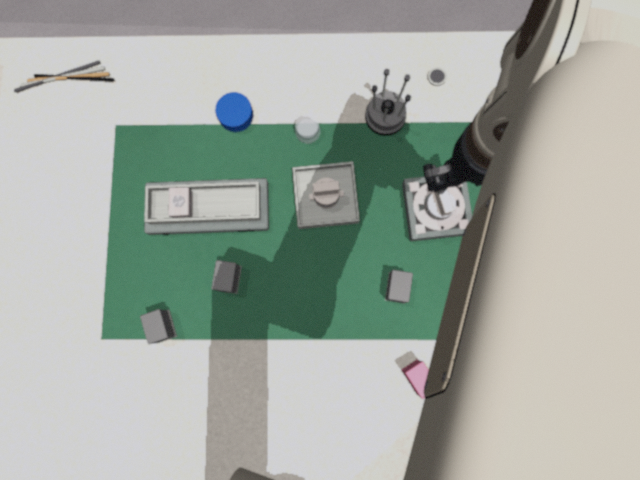

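The used cartridge stands in the dish at (326,191). The fresh one sits in the port at (442,203) at locked height and locked angle. Next are the bricks, starting with the one at (400,286).

```bash
python3 - <<'E'
from h import *
plan(.460,-.1325,.165,-9.7,12)
E
```

```text
at [ 0.6035 -0.2059  0.1743] psi -77.8 F [-0.3  0.  -1.4] grip 0.0513 0.0 t 18.5 q6 2.6
per row: mm 13.5 turn [ 0.0001 -0.     -0.0315] deg 5.68
[-0.052, -0.0425, 0.0037]
[-0.0476, -0.0475, 0.0037]
[-0.0426, -0.0519, 0.0037]
[-0.0373, -0.0559, 0.0038]
[-0.0316, -0.0593, 0.0038]
[-0.0255, -0.0621, 0.0038]
[-0.0193, -0.0644, 0.0038]
[-0.0128, -0.0659, 0.0038]
[-0.0062, -0.0669, 0.0038]
[0.0004, -0.0672, 0.0038]
[0.0071, -0.0668, 0.0039]
[0.0136, -0.0658, 0.0039]
```

Emit:
{"name": "apply_moves", "arguments": {"steps": [[[-0.052, -0.0425, 0.004], [0, 0, -0.0315], 1], [[-0.0476, -0.0475, 0.004], [0, 0, -0.0315], 1], [[-0.0426, -0.052, 0.004], [0, 0, -0.0315], 1], [[-0.037, -0.056, 0.004], [0, 0, -0.0315], 1], [[-0.0316, -0.059, 0.004], [0, 0, -0.0315], 1], [[-0.0255, -0.062, 0.004], [0, 0, -0.0315], 1], [[-0.019, -0.0644, 0.004], [0, 0, -0.0315], 1], [[-0.013, -0.066, 0.004], [0, 0, -0.0315], 1]]}}

```text
clock: 19.17
eef_pos: [0.5053, -0.1561, 0.1644]
tool_rot: [0.875, 0.483, -0.001, -0.002]
ft_force: [0.1, 0.3, -0.2]
grip_width: 0.0853
grasp_force: 0.0
```

Emit:
{"name": "apply_moves", "arguments": {"steps": [[[-0.006, -0.067, 0.004], [0, 0, -0.0315], 1], [[0, -0.067, 0.004], [0, 0, -0.0315], 1], [[0.007, -0.067, 0.004], [0, 0, -0.0315], 1], [[0.0136, -0.066, 0.004], [0, 0, -0.0315], 1], [[0, 0, 0], [0, 0, 0], 1], [[0, 0, 0], [0, 0, 0], 1], [[0, 0, 0], [0, 0, 0], 1], [[0, 0, 0], [0, 0, 0], 1]]}}

```text
clock: 19.83
eef_pos: [0.4601, -0.1327, 0.1629]
tool_rot: [0.765, 0.644, -0.0, -0.0]
ft_force: [-0.1, 0.5, 0.2]
grip_width: 0.0852
grasp_force: 0.0
```

```bash
cat >> h.py <<'E'
def brick(x,y,z=.043,zr=(.05,.06),s=.05):
    "brick under the wrist camera near x,y: rect of its top, and the way to the grasp"
    p,d,k=snap("wrist"); P=cloud(d,k)
    b,n,h,X=rect(P,320,240,400,zr[0],zr[1],(x-s,x+s,y-s,y+s))
    a=b[2] if b[1][0]>b[1][1] else b[2]-90
    a=(a+90)%180-90
    print("brick c",np.round(b[0],1),"sz",np.round(b[1],1),"long axis",round(a,1),"h",round(h,4),n)
    plan(b[0][0]/1000,b[0][1]/1000,z,a,1)
E
python3 - <<'E'
from h import *
brick(.46,-.1325)
E
```

```text
brick c [ 460.5 -132.2] sz [35.  50.1] long axis -9.7 h 0.0547 3690
at [ 0.4601 -0.1327  0.163 ] psi -9.8 F [-0.2 -0.6  0.4] grip 0.0855 0.0 t 19.9 q6 1.46
per row: mm 120.0 turn [-0.     -0.     -0.0009] deg 0.16
[0.0028, 0.0017, 0.6001]
```

Emit:
{"name": "apply_moves", "arguments": {"steps": [[[0.003, 0.002, 0.15], [0, 0, -0.001], 1], [[0, 0, 0.18], [0, 0, 0], 1], [[0, 0, 0.14], [0, 0, 0], 1], [[0, 0, 0.09], [0, 0, 0], 1], [[0, 0, 0.04], [0, 0, 0], 1], [[0, 0, 0], [0, 0, 0], 1], [[0, 0, 0], [0, 0, 0], 0.6], [[0, 0, 0], [0, 0, 0], 0.4]]}}

```text
clock: 20.55
eef_pos: [0.4615, -0.1324, 0.0446]
tool_rot: [0.764, 0.645, 0.001, 0.001]
ft_force: [0.3, -0.1, -0.1]
grip_width: 0.064
grasp_force: 0.0
```

Emit:
{"name": "apply_moves", "arguments": {"steps": [[[0, 0, 0], [0, 0, 0], 0], [[0, 0, 0], [0, 0, 0], 0], [[0, 0, 0], [0, 0, 0], 0], [[0, 0, 0], [0, 0, 0], 0], [[0, 0, 0], [0, 0, 0], 0], [[0, 0, 0], [0, 0, 0], 0], [[0, 0, 0], [0, 0, 0], 0], [[0, 0, 0], [0, 0, 0], 0]]}}

```text
clock: 21.22
eef_pos: [0.4617, -0.1325, 0.0451]
tool_rot: [0.764, 0.645, 0.001, 0.002]
ft_force: [0.1, -0.5, 6.2]
grip_width: 0.0488
grasp_force: 63.8
```

Emit:
{"name": "apply_moves", "arguments": {"steps": [[[0, 0, -0.05], [0, 0, 0], 0], [[0, 0, -0.1], [0, 0, 0], 0], [[0, 0, -0.15], [0, 0, 0], 0], [[0, 0, -0.15], [0, 0, 0], 0], [[0, 0, -0.1], [0, 0, 0], 0], [[0, 0, -0.05], [0, 0, 0], 0], [[0, 0, 0], [0, 0, 0], 0], [[0, 0, 0], [0, 0, 0], 0]]}}

```text
clock: 21.88
eef_pos: [0.4602, -0.132, 0.1638]
tool_rot: [0.764, 0.645, 0.0, 0.001]
ft_force: [0.1, -0.2, -1.1]
grip_width: 0.0492
grasp_force: 62.9
```

```bash
python3 - <<'E'
from h import *
plan(.6098,.1317,.16,1.8,12)
E
```

```text
at [ 0.4602 -0.132   0.1638] psi -9.6 F [ 0.1 -0.2 -1.1] grip 0.0492 62.9 t 21.9 q6 1.46
per row: mm 25.3 turn [ 0.      0.     -0.0053] deg 0.95
[0.1187, 0.0431, 0.0016]
[0.118, 0.0451, 0.0016]
[0.1172, 0.047, 0.0016]
[0.1165, 0.049, 0.0016]
[0.1156, 0.0509, 0.0016]
[0.1148, 0.0528, 0.0016]
[0.1139, 0.0547, 0.0016]
[0.113, 0.0566, 0.0016]
[0.112, 0.0585, 0.0016]
[0.111, 0.0603, 0.0016]
[0.11, 0.0621, 0.0016]
[0.109, 0.064, 0.0016]
```

Emit:
{"name": "apply_moves", "arguments": {"steps": [[[0.119, 0.043, 0], [0, 0, -0.0053], 0], [[0.118, 0.045, 0], [0, 0, -0.0053], 0], [[0.117, 0.047, 0], [0, 0, -0.0053], 0], [[0.1165, 0.049, 0], [0, 0, -0.0053], 0], [[0.1156, 0.051, 0], [0, 0, -0.0053], 0], [[0.115, 0.053, 0], [0, 0, -0.0053], 0], [[0.114, 0.055, 0], [0, 0, -0.0053], 0], [[0.113, 0.0566, 0], [0, 0, -0.0053], 0]]}}

```text
clock: 22.55
eef_pos: [0.559, 0.045, 0.1611]
tool_rot: [0.719, 0.695, -0.001, -0.001]
ft_force: [1.4, -0.4, -1.5]
grip_width: 0.0487
grasp_force: 62.9
```

Emit:
{"name": "apply_moves", "arguments": {"steps": [[[0.112, 0.0585, 0], [0, 0, -0.0053], 0], [[0.111, 0.06, 0], [0, 0, -0.0053], 0], [[0.11, 0.062, 0], [0, 0, -0.0053], 0], [[0.109, 0.064, 0], [0, 0, -0.0053], 0], [[0, 0, 0], [0, 0, 0], 0], [[0, 0, 0], [0, 0, 0], 0], [[0, 0, 0], [0, 0, 0], 0], [[0, 0, 0], [0, 0, 0], 0]]}}

```text
clock: 23.22
eef_pos: [0.6085, 0.1309, 0.1622]
tool_rot: [0.696, 0.718, -0.001, -0.001]
ft_force: [0.5, -0.1, -1.2]
grip_width: 0.0492
grasp_force: 62.9
```

```bash
python3 - <<'E'
from h import *
p,d,k=snap("wrist","w6.png"); P=cloud(d,k)
b,n,h,X=rect(P,320,240,400,.045,.054,(.565,.65,.09,.33)); print("tray",b,n,h)
q=X[(X[:,1]>.13)&(X[:,1]<.2)]; print("walls x @y .13-.2",np.percentile(q[q[:,0]<.60][:,0],[2,98]),np.percentile(q[q[:,0]>.62][:,0],[2,98]), len(q))
print("tin",rect(P,320,240,400,.056,.066,(.57,.64,.2,.29))[:3])
b,n,h,X=rect(P,320,240,400,.14,.20,(.55,.68,.06,.2)); print("held",b,n,h)
plan(.6098,.1317,.10,1.8,1)
E
```

```text
tray ((607.9183959960938, 197.39468383789062), (64.2663345336914, 153.8118896484375), 1.8358317613601685) 3956 0.0506225313939814
walls x @y .13-.2 [0.57642959 0.58174115] [0.63607806 0.64137055] 1521
tin (((606.2191772460938, 246.04086303710938), (50.02989196777344, 35.107574462890625), 1.7881747484207153), 6236, np.float64(0.0608341699380207))
held ((608.7171630859375, 131.01512145996094), (113.24942779541016, 35.852725982666016), 1.5635404586791992) 23013 0.1718237283802515
at [0.6088 0.1308 0.1627] psi 1.8 F [-0.6 -0.  -0.6] grip 0.0493 62.9 t 23.3 q6 1.75
per row: mm 62.7 turn [-0.0005  0.0002 -0.0001] deg 0.1
[0.0044, 0.0058, 0.3133]
```

View pics/w6.png

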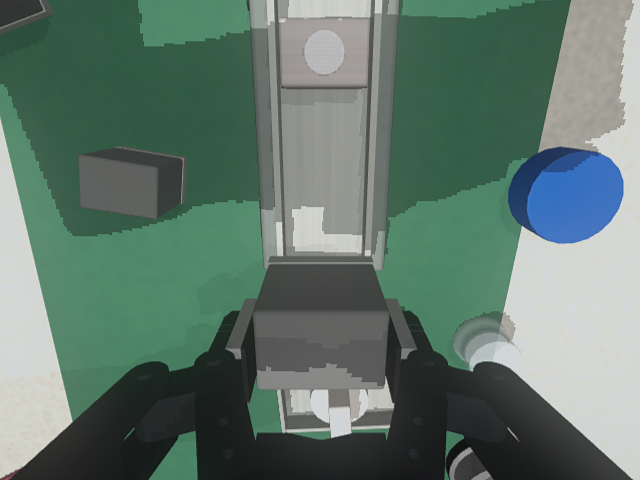

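The held brick is at (320,325), and the tray runs along columns 275–375 with the tin at (323,52). The tray and tin measurements agree on the place for this brick.

Emit:
{"name": "apply_moves", "arguments": {"steps": [[[0.006, 0.005, 0.1], [0, 0, 0], 0], [[0, 0, 0.08], [0, 0, 0], 0], [[0, 0, 0.05], [0, 0, 0], 0], [[0, 0, 0.03], [0, 0, 0], 0], [[0, 0, 0], [0, 0, 0], 0], [[0, 0, 0], [0, 0, 0], 0], [[0, 0, 0], [0, 0, 0], 0], [[0, 0, 0], [0, 0, 0], 0]]}}

```text
clock: 23.93
eef_pos: [0.6113, 0.1332, 0.1125]
tool_rot: [0.696, 0.718, 0.001, 0.001]
ft_force: [-0.4, 0.6, -2.1]
grip_width: 0.049
grasp_force: 63.0
```

```bash
python3 - <<'E'
from h import *
plan(.6098,.1318,.0755,1.8,1)
E
```

```text
at [0.6113 0.1332 0.1125] psi 1.8 F [-0.4  0.6 -2.1] grip 0.049 63.0 t 23.9 q6 1.75
per row: mm 37.1 turn [ 0.0007 -0.0001  0.0002] deg 0.13
[-0.007, -0.008, 0.1852]
```

Emit:
{"name": "apply_moves", "arguments": {"steps": [[[-0.007, -0.008, 0.025], [0, 0, 0], 0], [[0, 0, 0.025], [0, 0, 0], 0], [[0, 0, 0], [0, 0, 0], 0], [[0, 0, 0], [0, 0, 0], 0], [[0, 0, 0], [0, 0, 0], 0], [[0, 0, 0], [0, 0, 0], 0], [[0, 0, 0], [0, 0, 0], 0], [[0, 0, 0], [0, 0, 0], 0]]}}

```text
clock: 24.6
eef_pos: [0.6091, 0.1317, 0.1015]
tool_rot: [0.696, 0.718, 0.0, 0.0]
ft_force: [0.4, 0.1, -1.4]
grip_width: 0.0489
grasp_force: 63.0
```

Emit:
{"name": "apply_moves", "arguments": {"steps": [[[0, 0.003, 0.025], [0, 0, 0], 0], [[0, 0, 0.025], [0, 0, 0], 0], [[0, 0, 0.025], [0, 0, 0], 0], [[0, 0, 0.025], [0, 0, 0], 0], [[0, 0, 0.015], [0, 0, 0], 0], [[0, 0, 0], [0, 0, 0], 0], [[0, 0, 0], [0, 0, 0], 0], [[0, 0, 0], [0, 0, 0], 0]]}}

```text
clock: 25.27
eef_pos: [0.6097, 0.1317, 0.0784]
tool_rot: [0.696, 0.718, 0.0, 0.0]
ft_force: [-0.5, 0.3, -0.6]
grip_width: 0.0489
grasp_force: 63.0
```

Emit:
{"name": "apply_moves", "arguments": {"steps": [[[0, 0, 0.007], [0, 0, 0], 0], [[0, 0, 0.007], [0, 0, 0], 0], [[0, 0, 0.003], [0, 0, 0], 0], [[0, 0, 0], [0, 0, 0], 0], [[0, 0, 0], [0, 0, 0], 0], [[0, 0, 0], [0, 0, 0], 0], [[0, 0, 0], [0, 0, 0], 0], [[0, 0, 0], [0, 0, 0], 0]]}}

```text
clock: 25.93
eef_pos: [0.6097, 0.1317, 0.0752]
tool_rot: [0.696, 0.718, 0.0, 0.0]
ft_force: [0.1, 0.1, 1.1]
grip_width: 0.049
grasp_force: 63.0
```

Emit:
{"name": "apply_moves", "arguments": {"steps": [[[0, 0, 0], [0, 0, 0], 0.7], [[0, 0, 0], [0, 0, 0], 1], [[0, 0, 0], [0, 0, 0], 1], [[0, 0, 0], [0, 0, 0], 1], [[0, 0, -0.1], [0, 0, 0], 1], [[0, 0, -0.15], [0, 0, 0], 1], [[0, 0, -0.15], [0, 0, 0], 1], [[0, 0, -0.05], [0, 0, 0], 1]]}}

```text
clock: 26.6
eef_pos: [0.6118, 0.1322, 0.1698]
tool_rot: [0.696, 0.718, 0.003, 0.002]
ft_force: [1.5, 0.6, 0.1]
grip_width: 0.0854
grasp_force: 0.0
```

Emit:
{"name": "apply_moves", "arguments": {"steps": [[[0.035, -0.13, 0], [0, 0, 0], 1], [[0.033, -0.13, 0], [0, 0, 0.01], 1], [[0.033, -0.13, 0], [0, 0, 0.01], 1], [[0.033, -0.13, 0], [0, 0, 0.01], 1], [[0.03, -0.13, 0], [0, 0, 0.01], 1], [[0, 0, 0], [0, 0, 0.01], 1], [[0, 0, 0], [0, 0, 0], 1], [[0, 0, 0], [0, 0, 0], 1]]}}

```text
clock: 27.27
eef_pos: [0.48, 0.1654, 0.165]
tool_rot: [0.749, 0.662, 0.0, 0.0]
ft_force: [0.2, -0.5, 1.0]
grip_width: 0.0849
grasp_force: 0.0
```

```bash
python3 - <<'E'
from h import *
brick(.4776,.165)
E
```

```text
brick c [450.5 132. ] sz [35.3 49.9] long axis -8.5 h 0.0547 2997
at [0.4805 0.1653 0.165 ] psi -7.1 F [-0.1  0.3  0. ] grip 0.0852 0.0 t 27.3 q6 2.03
per row: mm 130.0 turn [ 0.0003 -0.0001  0.0077] deg 1.39
[-0.1838, -0.1284, 0.6099]
```

Emit:
{"name": "apply_moves", "arguments": {"steps": [[[-0.06, -0.04, 0], [0, 0, 0.004], 1], [[-0.06, -0.04, 0], [0, 0, 0.004], 1], [[-0.064, -0.048, 0], [0, 0, 0], 1], [[0, 0, 0], [0, 0, 0], 1], [[0, 0, 0], [0, 0, 0], 1], [[0, 0, 0], [0, 0, 0], 1], [[0, 0, 0], [0, 0, 0], 1], [[0, 0, 0], [0, 0, 0], 1]]}}

```text
clock: 27.98
eef_pos: [0.4501, 0.1327, 0.1649]
tool_rot: [0.758, 0.652, 0.0, 0.0]
ft_force: [-0.9, -0.5, 0.5]
grip_width: 0.0854
grasp_force: 0.0
```

```bash
python3 - <<'E'
from h import *
brick(.4505,.132)
p,d,k=snap("wrist","w7.png")
E
```

```text
brick c [450.2 131.3] sz [35.4 49.7] long axis -10.4 h 0.0547 3596
at [0.4499 0.1327 0.1649] psi -8.6 F [-0.4  0.1  0.3] grip 0.0857 0.0 t 28.0 q6 2.01
per row: mm 121.9 turn [ 0.0001 -0.0001  0.0099] deg 1.79
[-0.0067, 0.0023, 0.6093]
```

View pics/w7.png

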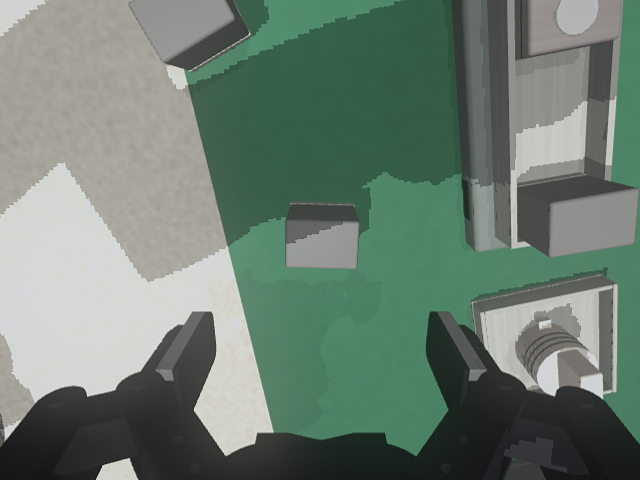

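The knocked brick is still upright at (322,237). The first brick stands in the tray end at (578,215), and the used cartridge stands in the dish.

Emit:
{"name": "apply_moves", "arguments": {"steps": [[[-0.006, 0, 0.15], [0, 0, 0.009], 1], [[0, 0, 0.18], [0, 0, 0], 1], [[0, 0, 0.14], [0, 0, 0], 1], [[0, 0, 0.09], [0, 0, 0], 1], [[0, 0, 0.045], [0, 0, 0], 1], [[0, 0, 0], [0, 0, 0], 1], [[0, 0, 0], [0, 0, 0], 0.6], [[0, 0, 0], [0, 0, 0], 0.4]]}}

```text
clock: 28.75
eef_pos: [0.4505, 0.1315, 0.0452]
tool_rot: [0.767, 0.641, 0.001, 0.001]
ft_force: [0.0, -0.4, 1.0]
grip_width: 0.0637
grasp_force: 0.0
```

Emit:
{"name": "apply_moves", "arguments": {"steps": [[[0, 0, 0], [0, 0, 0], 0], [[0, 0, 0], [0, 0, 0], 0], [[0, 0, 0], [0, 0, 0], 0], [[0, 0, 0], [0, 0, 0], 0], [[0, 0, 0], [0, 0, 0], 0], [[0, 0, 0], [0, 0, 0], 0], [[0, 0, 0], [0, 0, 0], 0], [[0, 0, 0], [0, 0, 0], 0]]}}

```text
clock: 29.42
eef_pos: [0.4507, 0.1316, 0.0457]
tool_rot: [0.767, 0.641, 0.002, 0.001]
ft_force: [-0.0, 0.7, 5.7]
grip_width: 0.0489
grasp_force: 63.4
```

Emit:
{"name": "apply_moves", "arguments": {"steps": [[[0, 0, -0.05], [0, 0, 0], 0], [[0, 0, -0.1], [0, 0, 0], 0], [[0, 0, -0.15], [0, 0, 0], 0], [[0, 0, -0.15], [0, 0, 0], 0], [[0, 0, -0.1], [0, 0, 0], 0], [[0, 0, -0.05], [0, 0, 0], 0], [[0, 0, 0], [0, 0, 0], 0], [[0, 0, 0], [0, 0, 0], 0]]}}

```text
clock: 30.08
eef_pos: [0.4494, 0.1311, 0.1644]
tool_rot: [0.767, 0.641, 0.001, 0.0]
ft_force: [0.1, 0.0, -1.3]
grip_width: 0.0486
grasp_force: 62.5
```

```bash
python3 - <<'E'
from h import *
plan(.6086,.170,.16,1.8,5)
E
```

```text
at [0.4494 0.1311 0.1644] psi -10.2 F [ 0.1  0.  -1.3] grip 0.0486 62.5 t 30.1 q6 2.03
per row: mm 32.8 turn [ 0.0001 -0.     -0.0133] deg 2.4
[0.0665, 0.1498, 0.0047]
[0.0601, 0.1524, 0.0046]
[0.0537, 0.1548, 0.0046]
[0.0472, 0.1569, 0.0045]
[0.0405, 0.1588, 0.0045]
```

Emit:
{"name": "apply_moves", "arguments": {"steps": [[[0.0665, 0.15, 0.004], [0, 0, -0.0133], 0], [[0.06, 0.152, 0.004], [0, 0, -0.0133], 0], [[0.054, 0.155, 0.004], [0, 0, -0.0133], 0], [[0.047, 0.157, 0.004], [0, 0, -0.0133], 0], [[0.04, 0.159, 0.004], [0, 0, -0.0133], 0], [[0, 0, 0], [0, 0, 0], 0], [[0, 0, 0], [0, 0, 0], 0], [[0, 0, 0], [0, 0, 0], 0]]}}

```text
clock: 30.75
eef_pos: [0.6069, 0.1693, 0.1575]
tool_rot: [0.696, 0.718, -0.002, -0.001]
ft_force: [-1.3, -0.8, -1.9]
grip_width: 0.049
grasp_force: 62.9
```

```bash
cat >> h.py <<'E'
def row(name="top"):
    p,d,k=snap(name); P=cloud(d,k)
    for n,z0,z1,bx in(("tin",.056,.066,(.57,.64,.2,.29)),("bricks",.079,.09,(.57,.65,.09,.32))):
        b,m,h,X=rect(P,320,240,400,z0,z1,bx)
        if m>20: print(n,np.round(b[0],1),np.round(b[1],1),round(b[2],1),"h",round(h,4),"y",np.percentile(X[:,1],[1,99]).round(4))
E
python3 - <<'E'
from h import *
row("top"); row("wrist")
plan(.6086,.170,.102,1.8,1)
E
```

```text
tin [610.9 232.7] [33.4  7.7] 15.6 h 0.0594 y [0.2278 0.2402]
bricks [608.7 129. ] [50.7 35.6] 1.5 h 0.0835 y [0.1115 0.1465]
tin [606.3 246. ] [50.2 34.6] 1.8 h 0.0609 y [0.2289 0.2631]
at [0.6069 0.1694 0.1593] psi 1.8 F [ 0.2 -0.2 -1.2] grip 0.0488 62.9 t 30.9 q6 1.81
per row: mm 57.3 turn [-0.0007  0.0002 -0.0003] deg 0.14
[0.0028, 0.0093, 0.2864]
  return _methods._mean(a, axis=axis, dtype=dtype,
  ret = ret.dtype.type(ret / rcount)
```

Emit:
{"name": "apply_moves", "arguments": {"steps": [[[0.002, 0.008, 0.1], [0, 0, 0], 0], [[0, 0, 0.08], [0, 0, 0], 0], [[0, 0, 0.05], [0, 0, 0], 0], [[0, 0, 0.04], [0, 0, 0], 0], [[0, 0, 0], [0, 0, 0], 0], [[0, 0, 0], [0, 0, 0], 0], [[0, 0, 0], [0, 0, 0], 0], [[0, 0, 0], [0, 0, 0], 0]]}}

```text
clock: 31.52
eef_pos: [0.6108, 0.1705, 0.1072]
tool_rot: [0.696, 0.718, 0.001, 0.001]
ft_force: [-0.0, 0.8, -1.0]
grip_width: 0.0489
grasp_force: 62.9
```

```bash
python3 - <<'E'
from h import *
plan(.6086,.1697,.076,1.8,1)
E
```

```text
at [0.6108 0.1705 0.1072] psi 1.8 F [-0.   0.8 -1. ] grip 0.0489 62.9 t 31.5 q6 1.81
per row: mm 31.3 turn [ 0.0007 -0.0002 -0.0002] deg 0.14
[-0.0035, -0.0112, 0.1559]
```

Emit:
{"name": "apply_moves", "arguments": {"steps": [[[-0.003, -0.009, 0.02], [0, 0, 0], 0], [[0, 0, 0.02], [0, 0, 0], 0], [[0, 0, 0], [0, 0, 0], 0], [[0, 0, 0.02], [0, 0, 0], 0], [[0, 0, 0.02], [0, 0, 0], 0], [[0, 0, 0.02], [0, 0, 0], 0], [[0, 0, 0.02], [0, 0, 0], 0], [[0, 0, 0], [0, 0, 0], 0]]}}

```text
clock: 32.18
eef_pos: [0.6075, 0.1694, 0.0805]
tool_rot: [0.696, 0.718, -0.001, -0.001]
ft_force: [-0.7, -0.1, -1.1]
grip_width: 0.0491
grasp_force: 62.9
```

Emit:
{"name": "apply_moves", "arguments": {"steps": [[[0, 0, 0.01], [0, 0, 0], 0], [[0, 0, 0.007], [0, 0, 0], 0], [[0, 0, 0.005], [0, 0, 0], 0], [[0, 0, 0], [0, 0, 0], 0], [[0, 0, 0], [0, 0, 0], 0], [[0, 0, 0], [0, 0, 0], 0], [[0, 0, 0], [0, 0, 0], 0], [[0, 0, 0], [0, 0, 0], 0]]}}

```text
clock: 32.85
eef_pos: [0.6083, 0.1696, 0.0777]
tool_rot: [0.696, 0.718, 0.0, 0.0]
ft_force: [0.8, -0.8, -2.2]
grip_width: 0.0486
grasp_force: 62.9
```

Emit:
{"name": "apply_moves", "arguments": {"steps": [[[0, 0, 0.005], [0, 0, 0], 0], [[0, 0, 0.005], [0, 0, 0], 0], [[0, 0, 0], [0, 0, 0], 0], [[0, 0, 0], [0, 0, 0], 0], [[0, 0, 0], [0, 0, 0], 0], [[0, 0, 0], [0, 0, 0], 0], [[0, 0, 0], [0, 0, 0], 0], [[0, 0, 0], [0, 0, 0], 0]]}}

```text
clock: 33.52
eef_pos: [0.6084, 0.1696, 0.0758]
tool_rot: [0.696, 0.718, 0.0, 0.0]
ft_force: [-1.1, 0.3, 1.5]
grip_width: 0.0491
grasp_force: 63.1
```

Emit:
{"name": "apply_moves", "arguments": {"steps": [[[0, 0, 0], [0, 0, 0], 0.7], [[0, 0, 0], [0, 0, 0], 1], [[0, 0, 0], [0, 0, 0], 1], [[0, 0, 0], [0, 0, 0], 1], [[0, 0, -0.1], [0, 0, 0], 1], [[0, 0, -0.15], [0, 0, 0], 1], [[0, 0, -0.15], [0, 0, 0], 1], [[0, 0, -0.05], [0, 0, 0], 1]]}}

```text
clock: 34.18
eef_pos: [0.6104, 0.1702, 0.1704]
tool_rot: [0.696, 0.718, 0.003, 0.002]
ft_force: [1.0, -0.0, 1.7]
grip_width: 0.0854
grasp_force: 0.0
```

```bash
python3 - <<'E'
from h import *
plan(.394,.280,.165,19.5,8)
E
```

```text
at [0.6104 0.1702 0.1704] psi 1.8 F [ 1.  -0.   1.7] grip 0.0854 0.0 t 34.2 q6 1.81
per row: mm 30.3 turn [ 0.0003 -0.     -0.0123] deg 2.22
[0.0727, -0.1331, 0.0026]
[0.0778, -0.1302, 0.0027]
[0.0828, -0.1271, 0.0028]
[0.0877, -0.1238, 0.0029]
[0.0924, -0.1203, 0.003]
[0.097, -0.1166, 0.0031]
[0.1014, -0.1128, 0.0032]
[0.1057, -0.1088, 0.0033]
```

Emit:
{"name": "apply_moves", "arguments": {"steps": [[[0.073, -0.133, 0.002], [0, 0, -0.0123], 1], [[0.078, -0.13, 0.002], [0, 0, -0.0123], 1], [[0.083, -0.127, 0.002], [0, 0, -0.0123], 1], [[0.088, -0.124, 0.002], [0, 0, -0.0123], 1], [[0.092, -0.12, 0.002], [0, 0, -0.0123], 1], [[0.097, -0.117, 0.002], [0, 0, -0.0123], 1], [[0.101, -0.113, 0.002], [0, 0, -0.0123], 1], [[0.106, -0.109, 0.002], [0, 0, -0.0123], 1]]}}

```text
clock: 34.85
eef_pos: [0.3903, 0.2798, 0.162]
tool_rot: [0.577, 0.817, -0.0, -0.0]
ft_force: [-0.2, -0.2, 0.6]
grip_width: 0.0856
grasp_force: 0.0
```

Emit:
{"name": "apply_moves", "arguments": {"steps": [[[0, 0, 0], [0, 0, 0], 1], [[0, 0, 0], [0, 0, 0], 1], [[0, 0, 0], [0, 0, 0], 1], [[0, 0, 0], [0, 0, 0], 1], [[0, 0, 0], [0, 0, 0], 1], [[0, 0, 0], [0, 0, 0], 1], [[0, 0, 0], [0, 0, 0], 1], [[0, 0, 0], [0, 0, 0], 1]]}}

```text
clock: 35.52
eef_pos: [0.3922, 0.2792, 0.1622]
tool_rot: [0.578, 0.816, -0.0, -0.0]
ft_force: [-0.7, -0.4, 0.1]
grip_width: 0.0854
grasp_force: 0.0
```

```bash
python3 - <<'E'
from h import *
brick(.394,.28)
E
```

```text
brick c [393.1 280.4] sz [50.2 35. ] long axis 19.2 h 0.0546 3704
at [0.3921 0.2792 0.1622] psi 19.4 F [0.3 0.5 0.4] grip 0.0854 0.0 t 35.6 q6 1.85
per row: mm 119.2 turn [-0.      0.      0.0015] deg 0.27
[0.0037, 0.0068, 0.596]
```

Emit:
{"name": "apply_moves", "arguments": {"steps": [[[0.004, 0.004, 0.15], [0, 0, 0.001], 1], [[0, 0, 0.18], [0, 0, 0], 1], [[0, 0, 0.14], [0, 0, 0], 1], [[0, 0, 0.085], [0, 0, 0], 1], [[0, 0, 0.035], [0, 0, 0], 1], [[0, 0, 0], [0, 0, 0], 1], [[0, 0, 0], [0, 0, 0], 0.6], [[0, 0, 0], [0, 0, 0], 0.4]]}}

```text
clock: 36.23
eef_pos: [0.3934, 0.2813, 0.0457]
tool_rot: [0.579, 0.816, 0.001, 0.0]
ft_force: [-0.5, 0.8, 0.8]
grip_width: 0.0641
grasp_force: 0.0
```

Emit:
{"name": "apply_moves", "arguments": {"steps": [[[0, 0, 0], [0, 0, 0], 0], [[0, 0, 0], [0, 0, 0], 0], [[0, 0, 0], [0, 0, 0], 0], [[0, 0, 0], [0, 0, 0], 0], [[0, 0, 0], [0, 0, 0], 0], [[0, 0, 0], [0, 0, 0], 0], [[0, 0, 0], [0, 0, 0], 0], [[0, 0, 0], [0, 0, 0], 0]]}}

```text
clock: 36.9
eef_pos: [0.3936, 0.2815, 0.0461]
tool_rot: [0.579, 0.816, 0.002, 0.001]
ft_force: [1.3, 0.5, 7.3]
grip_width: 0.0488
grasp_force: 63.8
```

Emit:
{"name": "apply_moves", "arguments": {"steps": [[[0, 0, -0.05], [0, 0, 0], 0], [[0, 0, -0.1], [0, 0, 0], 0], [[0, 0, -0.15], [0, 0, 0], 0], [[0, 0, -0.15], [0, 0, 0], 0], [[0, 0, -0.1], [0, 0, 0], 0], [[0, 0, -0.05], [0, 0, 0], 0], [[0, 0, 0], [0, 0, 0], 0], [[0, 0, 0], [0, 0, 0], 0]]}}

```text
clock: 37.57
eef_pos: [0.3923, 0.2806, 0.165]
tool_rot: [0.579, 0.816, 0.001, 0.0]
ft_force: [-0.1, -0.1, -1.7]
grip_width: 0.049
grasp_force: 62.9
```

```bash
python3 - <<'E'
from h import *
row("top")
plan(.605,.2838,.16,1.8,6)
E
```

```text
tin [605.6 242.9] [49.8 35.4] 2.2 h 0.0598 y [0.2258 0.2605]
bricks [608.  147.6] [50.8 72.4] 1.6 h 0.0835 y [0.1123 0.1831]
at [0.3917 0.2801 0.164 ] psi 19.3 F [ 0.1  0.  -1.2] grip 0.0489 62.9 t 37.6 q6 1.85
per row: mm 35.6 turn [-0.      0.      0.0162] deg 2.92
[-0.0558, 0.1688, 0.0032]
[-0.0472, 0.1714, 0.0032]
[-0.0384, 0.1736, 0.0033]
[-0.0295, 0.1753, 0.0033]
[-0.0206, 0.1766, 0.0033]
[-0.0116, 0.1774, 0.0033]
```

Emit:
{"name": "apply_moves", "arguments": {"steps": [[[-0.056, 0.169, 0.003], [0, 0, 0.0162], 0], [[-0.047, 0.171, 0.003], [0, 0, 0.0162], 0], [[-0.038, 0.1735, 0.003], [0, 0, 0.0162], 0], [[-0.0295, 0.175, 0.003], [0, 0, 0.0162], 0], [[-0.02, 0.1765, 0.003], [0, 0, 0.0162], 0], [[-0.01, 0.177, 0.003], [0, 0, 0.0162], 0], [[0, 0, 0], [0, 0, 0], 0], [[0, 0, 0], [0, 0, 0], 0]]}}

```text
clock: 38.28
eef_pos: [0.6055, 0.2835, 0.1563]
tool_rot: [0.696, 0.718, -0.003, -0.001]
ft_force: [-0.3, -0.3, -1.8]
grip_width: 0.049
grasp_force: 63.2
```

Emit:
{"name": "apply_moves", "arguments": {"steps": [[[0, 0, 0.1], [0, 0, 0], 0], [[0, 0, 0.08], [0, 0, 0], 0], [[0, 0, 0.05], [0, 0, 0], 0], [[0, 0, 0.03], [0, 0, 0], 0], [[0, 0, 0], [0, 0, 0], 0], [[0, 0, 0], [0, 0, 0], 0], [[0, 0, 0], [0, 0, 0], 0], [[0, 0, 0], [0, 0, 0], 0]]}}

```text
clock: 38.95
eef_pos: [0.6059, 0.2851, 0.1102]
tool_rot: [0.696, 0.718, 0.001, 0.0]
ft_force: [-0.3, -0.5, -2.1]
grip_width: 0.049
grasp_force: 63.2
```

```bash
python3 - <<'E'
from h import *
plan(.6052,.2843,.076,1.8,1)
E
```

```text
at [0.6059 0.2851 0.1102] psi 1.8 F [-0.3 -0.5 -2.1] grip 0.049 63.2 t 39.0 q6 1.98
per row: mm 34.2 turn [ 0.0007 -0.0003  0.    ] deg 0.14
[-0.004, -0.0039, 0.1709]
```

Emit:
{"name": "apply_moves", "arguments": {"steps": [[[-0.003, -0.002, 0.02], [0, 0, 0], 0], [[0, 0, 0.02], [0, 0, 0], 0], [[0, 0, 0], [0, 0, 0], 0], [[0, 0, 0.02], [0, 0, 0], 0], [[0, 0, 0.025], [0, 0, 0], 0], [[0, 0, 0.025], [0, 0, 0], 0], [[0, 0, 0.02], [0, 0, 0], 0], [[0, 0, 0], [0, 0, 0], 0]]}}

```text
clock: 39.62
eef_pos: [0.604, 0.2836, 0.081]
tool_rot: [0.696, 0.718, -0.001, -0.0]
ft_force: [0.8, -1.0, -2.1]
grip_width: 0.049
grasp_force: 63.2
```

Emit:
{"name": "apply_moves", "arguments": {"steps": [[[0, 0, 0.01], [0, 0, 0], 0], [[0, 0, 0.01], [0, 0, 0], 0], [[0, 0, 0.005], [0, 0, 0], 0], [[0, 0, 0], [0, 0, 0], 0], [[0, 0, 0], [0, 0, 0], 0], [[0, 0, 0], [0, 0, 0], 0], [[0, 0, 0], [0, 0, 0], 0], [[0, 0, 0], [0, 0, 0], 0]]}}

```text
clock: 40.28
eef_pos: [0.605, 0.2841, 0.0779]
tool_rot: [0.696, 0.718, 0.0, 0.0]
ft_force: [0.3, -1.2, -0.1]
grip_width: 0.0488
grasp_force: 63.2
```

Emit:
{"name": "apply_moves", "arguments": {"steps": [[[0, 0, 0.005], [0, 0, 0], 0], [[0, 0, 0.004], [0, 0, 0], 0], [[0, 0, 0], [0, 0, 0], 0], [[0, 0, 0], [0, 0, 0], 0], [[0, 0, 0], [0, 0, 0], 0], [[0, 0, 0], [0, 0, 0], 0], [[0, 0, 0], [0, 0, 0], 0], [[0, 0, 0], [0, 0, 0], 0]]}}

```text
clock: 40.95
eef_pos: [0.605, 0.2841, 0.0762]
tool_rot: [0.696, 0.718, 0.0, 0.0]
ft_force: [-1.6, -1.5, 2.8]
grip_width: 0.0488
grasp_force: 63.4
```

Emit:
{"name": "apply_moves", "arguments": {"steps": [[[0, 0, 0], [0, 0, 0], 0.7], [[0, 0, 0], [0, 0, 0], 1], [[0, 0, 0], [0, 0, 0], 1], [[0, 0, 0], [0, 0, 0], 1], [[0, 0, -0.1], [0, 0, 0], 1], [[0, 0, -0.15], [0, 0, 0], 1], [[0, 0, -0.15], [0, 0, 0], 1], [[0, 0, -0.05], [0, 0, 0], 1]]}}

```text
clock: 41.62
eef_pos: [0.607, 0.285, 0.1711]
tool_rot: [0.696, 0.718, 0.004, 0.001]
ft_force: [0.5, 0.4, 2.0]
grip_width: 0.0855
grasp_force: 0.0
```

```bash
python3 - <<'E'
from h import *
p,d,k=snap("top"); P=cloud(d,k)
for n,u,v in(("D",494,313),):
    b,m,h,X=rect(P,u,v,45,.048,.06); print(n,b,m,h)
row("top")
plan(.4155,-.289,.165,-17.7,16)
E
```

```text
D ((415.1040344238281, -291.084716796875), (35.53885269165039, 49.86808776855469), 71.51347351074219) 673 0.053491970040647124
tin [604.9 257.7] [51.4 64. ] 2.0 h 0.0597 y [0.2263 0.2781]
bricks [606.2 204.6] [ 51.  186.7] 1.6 h 0.0835 y [0.1123 0.2967]
at [0.6067 0.2849 0.1692] psi 1.8 F [ 0.1 -0.5  0.8] grip 0.085 0.0 t 41.7 q6 1.98
per row: mm 37.8 turn [ 0.0001 -0.0001  0.0068] deg 1.22
[-0.1774, -0.0654, 0.0005]
[-0.1787, -0.0616, 0.0005]
[-0.18, -0.0578, 0.0006]
[-0.1812, -0.0539, 0.0006]
[-0.1823, -0.05, 0.0007]
[-0.1833, -0.0462, 0.0008]
[-0.1843, -0.0422, 0.0008]
[-0.1851, -0.0383, 0.0009]
[-0.1859, -0.0344, 0.0009]
[-0.1866, -0.0304, 0.001]
[-0.1872, -0.0264, 0.001]
[-0.1877, -0.0224, 0.0011]
[-0.1881, -0.0184, 0.0011]
[-0.1885, -0.0144, 0.0012]
[-0.1887, -0.0104, 0.0012]
[-0.1889, -0.0064, 0.0013]
```

Emit:
{"name": "apply_moves", "arguments": {"steps": [[[-0.177, -0.065, 0], [0, 0, 0.0068], 1], [[-0.179, -0.062, 0], [0, 0, 0.0068], 1], [[-0.18, -0.058, 0], [0, 0, 0.0068], 1], [[-0.181, -0.054, 0], [0, 0, 0.0068], 1], [[-0.182, -0.05, 0], [0, 0, 0.0068], 1], [[-0.183, -0.046, 0], [0, 0, 0.0068], 1], [[-0.184, -0.042, 0], [0, 0, 0.0068], 1], [[-0.185, -0.038, 0], [0, 0, 0.0068], 1]]}}

```text
clock: 42.38
eef_pos: [0.5071, -0.0041, 0.1638]
tool_rot: [0.755, 0.656, -0.001, -0.001]
ft_force: [0.5, -0.6, 0.8]
grip_width: 0.0853
grasp_force: 0.0
```

Emit:
{"name": "apply_moves", "arguments": {"steps": [[[-0.186, -0.034, 0], [0, 0, 0.0068], 1], [[-0.187, -0.03, 0], [0, 0, 0.0068], 1], [[-0.187, -0.026, 0], [0, 0, 0.0068], 1], [[-0.188, -0.022, 0], [0, 0, 0.0068], 1], [[-0.188, -0.018, 0], [0, 0, 0.0068], 1], [[-0.1885, -0.014, 0], [0, 0, 0.0068], 1], [[-0.189, -0.01, 0], [0, 0, 0.0068], 1], [[-0.189, -0.006, 0], [0, 0, 0.0068], 1]]}}

```text
clock: 43.05
eef_pos: [0.412, -0.2907, 0.1639]
tool_rot: [0.808, 0.589, -0.0, -0.002]
ft_force: [0.9, -0.2, -0.7]
grip_width: 0.0851
grasp_force: 0.0
```

Emit:
{"name": "apply_moves", "arguments": {"steps": [[[0, 0, 0], [0, 0, 0], 1], [[0, 0, 0], [0, 0, 0], 1], [[0, 0, 0], [0, 0, 0], 1], [[0, 0, 0], [0, 0, 0], 1], [[0, 0, 0], [0, 0, 0], 1], [[0, 0, 0], [0, 0, 0], 1], [[0, 0, 0], [0, 0, 0], 1], [[0, 0, 0], [0, 0, 0], 1]]}}

```text
clock: 43.72
eef_pos: [0.4144, -0.2891, 0.166]
tool_rot: [0.807, 0.59, 0.0, 0.0]
ft_force: [-0.0, -0.3, -0.8]
grip_width: 0.0854
grasp_force: 0.0
```

```bash
python3 - <<'E'
from h import *
brick(.4155,-.289)
E
```

```text
brick c [ 416.  -289.2] sz [35.2 50.1] long axis -18.4 h 0.0547 3576
at [ 0.4143 -0.2893  0.166 ] psi -17.7 F [-0.3  0.8 -0.2] grip 0.0849 0.0 t 43.8 q6 1.27
per row: mm 123.0 turn [0.0001 0.     0.004 ] deg 0.72
[0.0029, 0.0076, 0.6151]
```

Emit:
{"name": "apply_moves", "arguments": {"steps": [[[0.003, 0.004, 0.15], [0, 0, 0.004], 1], [[0, 0, 0.18], [0, 0, 0], 1], [[0, 0, 0.15], [0, 0, 0], 1], [[0, 0, 0.09], [0, 0, 0], 1], [[0, 0, 0.035], [0, 0, 0], 1], [[0, 0, 0], [0, 0, 0], 1], [[0, 0, 0], [0, 0, 0], 0.6], [[0, 0, 0], [0, 0, 0], 0.4]]}}

```text
clock: 44.43
eef_pos: [0.4162, -0.2903, 0.0465]
tool_rot: [0.812, 0.584, 0.001, 0.002]
ft_force: [0.9, 0.1, -0.2]
grip_width: 0.0642
grasp_force: 0.0
```

Emit:
{"name": "apply_moves", "arguments": {"steps": [[[0, 0, 0], [0, 0, 0], 0], [[0, 0, 0], [0, 0, 0], 0], [[0, 0, 0], [0, 0, 0], 0], [[0, 0, 0], [0, 0, 0], 0], [[0, 0, 0], [0, 0, 0], 0], [[0, 0, 0], [0, 0, 0], 0], [[0, 0, 0], [0, 0, 0], 0], [[0, 0, 0], [0, 0, 0], 0]]}}

```text
clock: 45.1
eef_pos: [0.4165, -0.2906, 0.0469]
tool_rot: [0.812, 0.584, 0.001, 0.002]
ft_force: [-1.0, 0.5, 6.1]
grip_width: 0.0489
grasp_force: 64.0
```

Emit:
{"name": "apply_moves", "arguments": {"steps": [[[0, 0, -0.05], [0, 0, 0], 0], [[0, 0, -0.1], [0, 0, 0], 0], [[0, 0, -0.15], [0, 0, 0], 0], [[0, 0, -0.15], [0, 0, 0], 0], [[0, 0, -0.1], [0, 0, 0], 0], [[0, 0, -0.07], [0, 0, 0], 0], [[0, 0, 0], [0, 0, 0], 0], [[0, 0, 0], [0, 0, 0], 0]]}}

```text
clock: 45.77
eef_pos: [0.4151, -0.2896, 0.1698]
tool_rot: [0.812, 0.584, 0.0, 0.001]
ft_force: [0.1, 0.7, -1.8]
grip_width: 0.0487
grasp_force: 63.2
```

```bash
python3 - <<'E'
from h import *
row("top")
plan(.6074,.2077,.17,1.8,16)
E
```

```text
tin [605.  258.1] [50.2 65.2] 2.4 h 0.06 y [0.2258 0.2797]
bricks [606.1 205.1] [ 51.2 187.2] 2.1 h 0.0834 y [0.1125 0.2965]
at [ 0.4144 -0.2891  0.1685] psi -18.5 F [-0.3  0.3 -1.2] grip 0.049 63.2 t 45.8 q6 1.28
per row: mm 33.3 turn [-0.     -0.     -0.0071] deg 1.27
[0.1664, 0.0079, -0.0004]
[0.1662, 0.0116, -0.0004]
[0.1659, 0.0153, -0.0004]
[0.1655, 0.0189, -0.0004]
[0.165, 0.0226, -0.0004]
[0.1645, 0.0262, -0.0004]
[0.1639, 0.0299, -0.0004]
[0.1632, 0.0335, -0.0004]
[0.1624, 0.0371, -0.0005]
[0.1615, 0.0407, -0.0005]
[0.1606, 0.0443, -0.0005]
[0.1596, 0.0478, -0.0005]
[0.1585, 0.0513, -0.0005]
[0.1573, 0.0548, -0.0005]
[0.156, 0.0583, -0.0005]
[0.1547, 0.0617, -0.0005]
```

Emit:
{"name": "apply_moves", "arguments": {"steps": [[[0.166, 0.008, 0], [0, 0, -0.0071], 0], [[0.166, 0.0116, 0], [0, 0, -0.0071], 0], [[0.166, 0.015, 0], [0, 0, -0.0071], 0], [[0.1655, 0.019, 0], [0, 0, -0.0071], 0], [[0.165, 0.0226, 0], [0, 0, -0.0071], 0], [[0.1645, 0.026, 0], [0, 0, -0.0071], 0], [[0.164, 0.03, 0], [0, 0, -0.0071], 0], [[0.163, 0.0335, 0], [0, 0, -0.0071], 0]]}}

```text
clock: 46.48
eef_pos: [0.5101, -0.0394, 0.1669]
tool_rot: [0.756, 0.655, -0.001, -0.001]
ft_force: [0.4, 1.2, -1.8]
grip_width: 0.0485
grasp_force: 63.0
```

Emit:
{"name": "apply_moves", "arguments": {"steps": [[[0.162, 0.037, 0], [0, 0, -0.0071], 0], [[0.1615, 0.041, 0], [0, 0, -0.0071], 0], [[0.1605, 0.044, 0], [0, 0, -0.0071], 0], [[0.1595, 0.048, 0], [0, 0, -0.0071], 0], [[0.1585, 0.051, 0], [0, 0, -0.0071], 0], [[0.157, 0.055, 0], [0, 0, -0.0071], 0], [[0.156, 0.058, 0], [0, 0, -0.0071], 0], [[0.154, 0.062, 0], [0, 0, -0.0071], 0]]}}

```text
clock: 47.15
eef_pos: [0.6063, 0.2084, 0.1663]
tool_rot: [0.695, 0.719, -0.002, -0.001]
ft_force: [-0.6, 1.0, -2.0]
grip_width: 0.0486
grasp_force: 63.0
```

Emit:
{"name": "apply_moves", "arguments": {"steps": [[[0, 0, 0.05], [0, 0, 0], 0], [[0, 0, 0.05], [0, 0, 0], 0], [[0, 0, 0], [0, 0, 0], 0], [[0, 0, 0], [0, 0, 0], 0], [[0, 0, 0], [0, 0, 0], 0], [[0, 0, 0], [0, 0, 0], 0], [[0, 0, 0], [0, 0, 0], 0], [[0, 0, 0], [0, 0, 0], 0]]}}

```text
clock: 47.82
eef_pos: [0.6076, 0.2067, 0.1498]
tool_rot: [0.695, 0.719, 0.001, 0.0]
ft_force: [0.7, 0.7, -1.0]
grip_width: 0.049
grasp_force: 63.2
```

```bash
python3 - <<'E'
from h import *
plan(.6074,.2069,.077,1.8,1)
E
```

```text
at [0.6076 0.2067 0.1498] psi 1.9 F [ 0.7  0.7 -1. ] grip 0.049 63.2 t 47.8 q6 1.87
per row: mm 72.8 turn [ 0.0004 -0.0001  0.0005] deg 0.11
[0.001, -0.0014, 0.364]
```

Emit:
{"name": "apply_moves", "arguments": {"steps": [[[0, -0.003, 0.025], [0, 0, 0], 0], [[0, 0, 0.025], [0, 0, 0], 0], [[0, 0, 0.02], [0, 0, 0], 0], [[0, 0, 0], [0, 0, 0], 0], [[0, 0, 0], [0, 0, 0], 0], [[0, 0, 0], [0, 0, 0], 0], [[0, 0, 0], [0, 0, 0], 0], [[0, 0, 0], [0, 0, 0], 0]]}}

```text
clock: 48.48
eef_pos: [0.6068, 0.2073, 0.1351]
tool_rot: [0.695, 0.719, 0.0, 0.0]
ft_force: [0.1, -0.1, -1.2]
grip_width: 0.0488
grasp_force: 63.2
```

```bash
python3 - <<'E'
from h import *
plan(.6074,.2069,.077,1.8,1)
p,d,k=snap("wrist","w8.png")
E
```

```text
at [0.6068 0.2073 0.1351] psi 1.9 F [ 0.1 -0.1 -1.2] grip 0.0488 63.2 t 48.5 q6 1.87
per row: mm 58.1 turn [ 0.0001 -0.0001  0.0008] deg 0.15
[-0.0023, 0.0027, 0.2907]
```

View pics/w8.png

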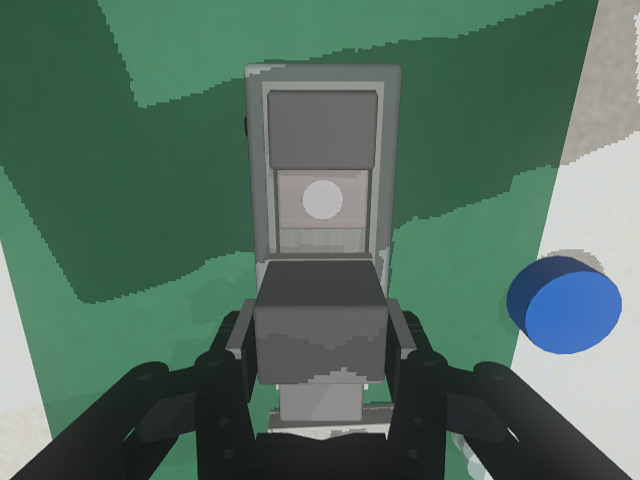

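The brick in the end place is at (322,130) and the tin at (322,200). The held brick is over the last gap.

Emit:
{"name": "apply_moves", "arguments": {"steps": [[[-0.002, 0.003, 0.025], [0, 0, 0], 0], [[0, 0, 0.03], [0, 0, 0], 0], [[0, 0, 0.03], [0, 0, 0], 0], [[0, 0, 0.03], [0, 0, 0], 0], [[0, 0, 0], [0, 0, 0], 0], [[0, 0, 0], [0, 0, 0], 0], [[0, 0, 0], [0, 0, 0], 0], [[0, 0, 0], [0, 0, 0], 0]]}}

```text
clock: 49.2
eef_pos: [0.6075, 0.2069, 0.1122]
tool_rot: [0.695, 0.719, 0.0, 0.0]
ft_force: [0.3, -0.2, -1.5]
grip_width: 0.0489
grasp_force: 63.2
```

Emit:
{"name": "apply_moves", "arguments": {"steps": [[[0, 0, 0.025], [0, 0, 0], 0], [[0, 0, 0.025], [0, 0, 0], 0], [[0, 0, 0.025], [0, 0, 0], 0], [[0, 0, 0.025], [0, 0, 0], 0], [[0, 0, 0.025], [0, 0, 0], 0], [[0, 0, 0.015], [0, 0, 0], 0], [[0, 0, 0], [0, 0, 0], 0], [[0, 0, 0], [0, 0, 0], 0]]}}

```text
clock: 49.87
eef_pos: [0.6071, 0.2068, 0.0835]
tool_rot: [0.695, 0.719, -0.0, -0.0]
ft_force: [0.8, 0.2, -1.5]
grip_width: 0.0491
grasp_force: 63.2
```

Emit:
{"name": "apply_moves", "arguments": {"steps": [[[0, 0, 0.007], [0, 0, 0], 0], [[0, 0, 0.007], [0, 0, 0], 0], [[0, 0, 0.006], [0, 0, 0], 0], [[0, 0, 0], [0, 0, 0], 0], [[0, 0, 0], [0, 0, 0], 0], [[0, 0, 0], [0, 0, 0], 0], [[0, 0, 0], [0, 0, 0], 0], [[0, 0, 0], [0, 0, 0], 0]]}}

```text
clock: 50.53
eef_pos: [0.6073, 0.2068, 0.08]
tool_rot: [0.695, 0.719, 0.0, 0.0]
ft_force: [-0.5, 0.1, -1.6]
grip_width: 0.0488
grasp_force: 63.2
```

Contact is expected at about 0.0769, so another 3 mm.

Emit:
{"name": "apply_moves", "arguments": {"steps": [[[0, 0, 0.006], [0, 0, 0], 0], [[0, 0, 0.006], [0, 0, 0], 0], [[0, 0, 0.004], [0, 0, 0], 0], [[0, 0, 0], [0, 0, 0], 0], [[0, 0, 0], [0, 0, 0], 0], [[0, 0, 0], [0, 0, 0], 0], [[0, 0, 0], [0, 0, 0], 0], [[0, 0, 0], [0, 0, 0], 0]]}}

```text
clock: 51.2
eef_pos: [0.6073, 0.2068, 0.077]
tool_rot: [0.695, 0.719, 0.0, 0.0]
ft_force: [-2.1, -0.3, 3.5]
grip_width: 0.049
grasp_force: 63.5
```

Emit:
{"name": "apply_moves", "arguments": {"steps": [[[0, 0, 0], [0, 0, 0], 0.7], [[0, 0, 0], [0, 0, 0], 1], [[0, 0, 0], [0, 0, 0], 1], [[0, 0, 0], [0, 0, 0], 1], [[0, 0, -0.1], [0, 0, 0], 1], [[0, 0, -0.15], [0, 0, 0], 1], [[0, 0, -0.15], [0, 0, 0], 1], [[0, 0, -0.05], [0, 0, 0], 1]]}}

```text
clock: 51.87
eef_pos: [0.6095, 0.2076, 0.1717]
tool_rot: [0.695, 0.719, 0.003, 0.002]
ft_force: [0.7, 1.3, 1.1]
grip_width: 0.0854
grasp_force: 0.0
```

Emit:
{"name": "apply_moves", "arguments": {"steps": [[[0, -0.2, 0], [0, 0, 0], 1], [[0, -0.2, 0], [0, 0, 0], 1], [[0, -0.2, 0], [0, 0, 0], 1], [[0, -0.2, 0], [0, 0, 0], 1], [[0, -0.2, 0], [0, 0, 0], 1], [[0, -0.2, 0], [0, 0, 0], 1], [[0, 0, 0], [0, 0, 0], 1], [[0, 0, 0], [0, 0, 0], 1]]}}

```text
clock: 52.53
eef_pos: [0.3649, 0.1981, 0.1664]
tool_rot: [0.694, 0.72, -0.001, -0.0]
ft_force: [0.3, 0.2, 0.1]
grip_width: 0.0853
grasp_force: 0.0
```

```bash
python3 - <<'E'
from h import *
p,d,k=snap("top","top2.png"); P=cloud(d,k)
b=(.57,.65,.09,.32); print("bricks",rect(P,206,207,80,.079,.09,b)[:3]); print("above",((P[...,2]>.09)&(P[...,0]>.57)&(P[...,0]<.65)&(P[...,1]>.09)&(P[...,1]<.32)).sum())
print("tin",rect(P,206,207,80,.056,.064,(.575,.64,.225,.262))[:3])
print("used",rect(P,320,240,400,.069,.08,(.58,.67,-.06,.05))[:3],"fresh",rect(P,438,206,25,.079,.09)[:3])
for n,u,v,z in(("jar",307,128,(.03,.045)),("putty",234,110,(.025,.04)),("stand",386,110,(.05,.14))): print(n,rect(P,u,v,25 if n!="stand" else 50,*z)[0][0])
c=np.vstack([cv2.resize(p[165:245,130:290],(640,320)),cv2.resize(p[150:250,280:480],(640,320))[:270]])
cv2.imwrite("pics/crop2.png",c[:,:,::-1]); print(state()[0])
E
```

```text
bricks (((606.4216918945312, 205.0101318359375), (51.2345085144043, 187.38455200195312), 1.67429780960083), 2467, np.float64(0.0835458136697575))
above 0
tin (((605.214599609375, 245.40457153320312), (50.47135543823242, 36.043704986572266), 3.5285484790802), 510, np.float64(0.05984369543323645))
used (((626.1823120117188, -10.690971374511719), (16.717327117919922, 43.75009536743164), 5.457315444946289), 245, np.float64(0.07309205820780991)) fresh (((599.734375, -207.7970733642578), (43.919254302978516, 16.565196990966797), 14.501045227050781), 270, np.float64(0.08318284641073861))
jar (751.347412109375, 24.117374420166016)
putty (785.483642578125, 159.15444946289062)
stand (780.7674560546875, -118.91680908203125)
[0.36712225 0.19888859 0.16694927]
```

View pics/crop2.png

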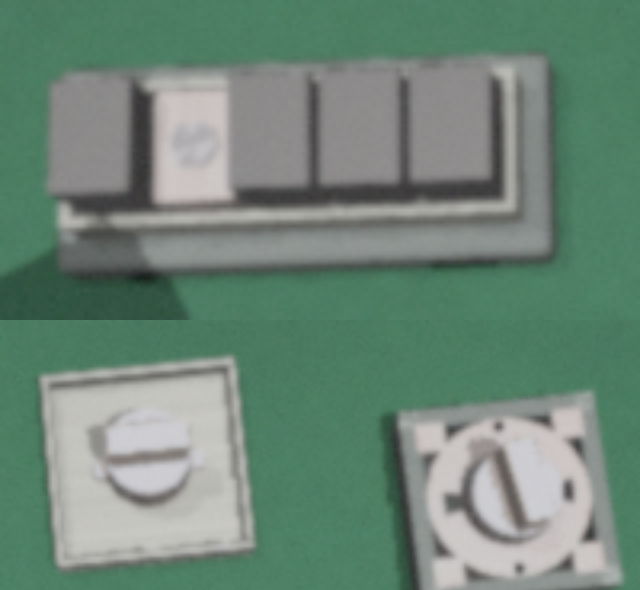

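The four bricks stand in the tray beside the tin at (190,145), all with their tops at the same seated height. The used cartridge stands upright in the dish at (150,455). The fresh one is locked in the port at (510,480), and nothing else has moved.

```bash
python3 -c "
from workcell import bot
print(bot.job_done())"
```

```text
the job is handed in; nothing more can be done
None
```

Job handed in at about 53 s: the used cartridge stands upright in the dish, the fresh one is locked in the port, and all four bricks fill the tray's gaps around the one tin. The stand, jar and blue tin did not move.

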